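Rake the square bars into rows in the test bed

TASK

Take the rake from its rack and with it comb the four scattered square steel bars out from under the red crossbeam and together against the bed's end wall (opposite the crossbeam), so that they lie flat on the bed in close parallel rows along that wall; then set the rake back in its rack the way it stood. Move the bars only with the rake, never with the gripper, do not hit the crossbeam, and leave the weight in the bed and everything else on the table alone.

Things in the scene. Friction and masses are not known exactly. Their poses are not given: they have to be found in the camera images.
- bed: Fixed shallow bed: dark steel floor, top 8 mm above the table, aluminium end wall and two side walls, tops at 26 mm; far end open. Origin on the table under the lane's middle. x runs along the lane from end wall to open end, about to the robot's left (within 0.25 rad), z up. End wall's inner face at x = -120 mm, along y; floor to x = +135 mm; side walls' inner faces at y = +-153 mm.
- beam: Red crossbeam fixed over the bed's open end; the bed's origin and axes. x = 104 to 133 mm, z = 127 to 167 mm, on posts of 10 mm radius at y = +-159 mm. In its middle (y = +-25 mm) a bracket juts out over the lane to x = 64 mm at z = 192 to 237 mm, so hand and rake must lean back toward the end wall to let the tines down behind the bars. Do not hit.
- bar1: One of four alike plain steel square bars, 14 mm across flats, 16 mm over corners, 100 mm long, 0.13 kg, on the bed floor. Origin at its middle, own y lengthwise. They start one behind another along the bed's x, centres 53 mm apart at x = -90 to +69 mm in any order, y within +-15 mm, skewed up to 0.38 rad from the bed's y. Pushed, they slide; they do not roll.
- bar2: One of four alike plain steel square bars, 14 mm across flats, 16 mm over corners, 100 mm long, 0.13 kg, on the bed floor. Origin at its middle, own y lengthwise. They start one behind another along the bed's x, centres 53 mm apart at x = -90 to +69 mm in any order, y within +-15 mm, skewed up to 0.38 rad from the bed's y. Pushed, they slide; they do not roll.
- bar3: One of four alike plain steel square bars, 14 mm across flats, 16 mm over corners, 100 mm long, 0.13 kg, on the bed floor. Origin at its middle, own y lengthwise. They start one behind another along the bed's x, centres 53 mm apart at x = -90 to +69 mm in any order, y within +-15 mm, skewed up to 0.38 rad from the bed's y. Pushed, they slide; they do not roll.
- bar4: One of four alike plain steel square bars, 14 mm across flats, 16 mm over corners, 100 mm long, 0.13 kg, on the bed floor. Origin at its middle, own y lengthwise. They start one behind another along the bed's x, centres 53 mm apart at x = -90 to +69 mm in any order, y within +-15 mm, skewed up to 0.38 rad from the bed's y. Pushed, they slide; they do not roll.
- rake: Rake. Origin: middle of the tine tips' row; y along the row, z up. Ten tines 6 x 6 mm, 16 mm apart (row 150 mm), reach 34 mm below a plate (x -34 to +10, y +-75, z 34 to 42 mm). From (-12, 0, 40) mm a 12 mm shank leans 35 degrees from z toward -x and carries the grip. 0.35 kg; balances on its plate.
- rake_grip (a point): Middle of the rake's wooden grip, at (-76.5, 0, 132) mm in the rake's frame. The grip is a straight block 60 mm long along the leaning shank, 30 mm wide across its flat sides (along the rake's y: pinch here) and 24 mm thick. Turned as the rake's frame.
- rack: Fixed rack: two wooden rails along y, 170 mm long, tops 45 mm above the table, slot between them x = -10 to +10 mm, 39 mm deep. Origin on the table under the slot's middle, x ahead and left of the robot (yaw 0.6 to 1.1 rad). Parked, the rake's tines hang in the slot, its plate on the rails: rake origin 11 mm above the rack's, same axes; so the grip leans to the rack's -x.
- weight: Brass cylinder, 34 mm across and 45 mm high, standing on the bed floor near the side wall at y = +153 mm (robot's side), beside the bars' lane. Leave alone. Origin at its underside.
- core: Concrete core, 100 mm across, 55 mm high, standing between rack and bed. Leave alone. Origin at its underside.
- hammer: Hammer lying right of the robot. Leave alone.
- wrench: Wrench lying on the far side of the table, beyond rack and bed. Leave alone.
- cup: White mug, 76 mm across, 90 mm high, standing to the left. Leave alone. Origin at its underside.
- spacer: Steel disc, 80 mm across, 20 mm high, lying left of the bed. Leave alone. Origin at its underside.
There are look-alikes about, which are no part of the job. What is shaped like the bar3 but turquoise is not meant. Leave any blue or brown look-alike of the bar2 alone.

How it is judged:
By the outcome, as a careful person would: the job done as asked, in the order asked, and still so for the second after the job is handed in, with the robot touching nothing.
It also fails if it takes over 51 s, if anything falls off the work surface, if the arm or the gripper's body presses on something with over 40 N, if the wrist force passes 120 N, or if a joint passes its speed limit or range.

ROBOT

A 6-joint arm with a two-finger parallel gripper is mounted at the origin on the work surface. World frame = base frame: x ahead of the robot, y to its left, z up, the work surface at z = 0. Lengths are in mm, angles in rad, forces in N, time in s.
With the tool pointing down it reaches from about 350 to 775 mm from the base axis. Payload 7.3 kg.
Tool frame: the origin (TCP) lies at the very end of the fingers, on their centre line; the grasp point (between the pads) lies 19 mm behind it; x points along the fingers, y is the direction in which the jaws open and shut, and the axes are right-handed (so a half turn about x gives the same grasp; the last joint's range is limited). The gripper opens to 92 mm and grips with 3 to 60 N. Pads are 19 mm wide; open, the fingers measure 130 mm over their backs; the gripper's body (75 mm by 190 mm) begins 47 mm behind the grasp point.
Start: joints at [0.957, 0.342, 1.524, -0, 1.275, -0.146], TCP at [236.724, 468.622, 226.741] pointing down, gripper open.
Joint ranges: [-2.53, 2.53], [-0.77, 2.02], [0.04, 2.7], [-1, 4.14], [0.28, 2.66], [-3.11, 3.11]. Speed limits (rad/s): [2.57, 2.57, 3.14, 3.14, 3.14, 3.14].

INTERFACE

Orientations are given as [roll, pitch, yaw] about the fixed x, y, z axes, in that order (R = Rz(yaw) Ry(pitch) Rx(roll)).
In Python, from plant import sensors, capture, bot gives the robot as it stands.
- The arm moves only by the shell command python3 -m crank 'ROWS' [OPENING]. ROWS is JSON, a list of rows, each an object of numbers: "dx", "dy", "dz": the shift along the tool's x, y, z in cm; "spin": the turn about the tool's x in rad. A call has 1 to 20 rows; each row is the pose to reach, as a shift and turn from the pose commanded when the call began, along the tool's axes at that moment; what a row does not reach only later rows make up. A row lasts 1/12 s, in which the tool goes at most 41.7 mm and 7.16 degrees, less where a joint would pass 70% of its speed; a pose out of reach is approached as far as the arm can. A call with a gripper value outside its range is refused whole. OPENING is the opening in per cent of the stroke, from 0 (shut) to 100 (fully open), set as the call begins (- or left out, the last holds). The fingers move at their own pace and stop on an object; the grip force is fixed at half the most. Time passes only in rows, so rows that repeat a pose let the fingers close. It gives the time, the measured TCP pose, the force and the opening at its end, in the units of the state.
- sensors.get_obs(): the state, without advancing time (a new reading comes with each control period).
- capture(name): name is "scene" or "top" or "wrist"; returns a dict with "frame" (420x560x3 uint8, blue, green, red), "vfov" (degrees; the focal length in pixels is half the picture's height over the tangent of half this angle, whatever the lens; pixels are square), "cx", "cy" (the principal point, pixels), "k1" (the pictures are not rectified: a ray, as slopes to the right and down, at radius r is drawn at 1 + k1 r^2 times it, then the intrinsics apply), "view" (4x4, takes a point from world to camera coordinates); the wrist camera has in their place "mount" (4x4, takes a point from camera to tool coordinates, whose origin is the TCP and whose axes are the tool frame's). Camera axes: x right, y down, z forward; pixel columns grow to the right and rows downward; lengths in mm; the calibration is good to about 2 mm. A picture is of the moment at which its call begins: read the wrist's pose just before it. There is no depth.
- bot.close_job(): hands the job in, once; it reports no verdict.
The state is a dict: "time": time; "joint_positions": joint angles; "dq": joint speeds; "tau": joint torques, N m; "tool_pos": TCP position; "tcp_rot": TCP orientation; "contact_force": force on the tool from outside, world axes, zero at the start; "moment": the same for the moment, N m; "grip_width": finger opening in mm.
Only numpy, scipy, OpenCV 4.12 (cv2) and the standard library are available. Lean on these libraries where they do the work, as an engineer would, in place of code of your own. Each camera call takes 0.05 s, during which the arm holds its last target.

## Working session

There is one attempt and no reset: what is moved stays moved. The work goes in short steps, Python scripts to look and compute and a shell command to move; the robot and the scene stay as the last step left them, time stands still between calls to the robot, and variables do not carry over. Pictures are saved under pics/ and viewed, and the job is handed in when it is done.

```bash
ls; mkdir -p pics
python3 - <<'E'
from plant import sensors, capture, bot
import cv2
print(sensors.get_obs())
for n in("scene","top","wrist"):
    c=capture(n); cv2.imwrite(f"pics/{n}0.png",c["frame"]); print({k:v for k,v in c.items() if k!="frame"})
E
```

```text
pics
{'time': 0.0, 'joint_positions': array([ 9.56989569e-01,  3.42720949e-01,  1.52501558e+00, -2.53977163e-05,
        1.27538578e+00, -1.46029345e-01]), 'dq': array([ 0.00028606,  0.00063232,  0.00181062, -0.00076556,  0.00020883,
       -0.00160498]), 'tau': array([ 2.64350012e-03, -4.31240666e+01, -2.44222730e+01,  7.18633225e-02,
        5.56501374e-02, -1.46854982e-04]), 'tool_pos': array([236.49005258, 468.26643389, 226.0463832 ]), 'tcp_rot': array([-1.70095006,  1.56926648, -2.16872006]), 'contact_force': array([ 0.60636649, -0.38613653, -0.65907824]), 'moment': array([ 0.0200739 , -0.01919452, -0.0048944 ]), 'grip_width': 92.28314192511915}
{'vfov': 44.79427984174007, 'cx': 264.1118492208807, 'cy': 215.17541972201673, 'k1': 0.007520803386667352, 'view': array([[ 8.77240381e-01,  4.80009702e-01, -6.32456536e-03,
        -4.35260112e+02],
       [ 3.21537346e-01, -5.97305514e-01, -7.34737952e-01,
        -1.02094159e+02],
       [-3.56459043e-01,  6.42508217e-01, -6.78321562e-01,
         1.65209160e+03],
       [ 0.00000000e+00,  0.00000000e+00,  0.00000000e+00,
         1.0
[... 232 characters left out ...]
97146e-01, -1.39361389e-01, -2.01627597e-01,
         5.33096427e+02],
       [ 2.00393522e-01,  2.29790224e-02, -9.79445966e-01,
         1.45449336e+03],
       [ 0.00000000e+00,  0.00000000e+00,  0.00000000e+00,
         1.00000000e+00]])}
{'vfov': 69.48860037247611, 'cx': 281.6061728493757, 'cy': 209.10789075324166, 'k1': -0.06204084352578945, 'mount': array([[ 4.83070148e-05, -3.01790536e-01,  9.53374255e-01,
        -1.58115620e+02],
       [ 9.99999927e-01,  3.76887359e-04,  6.86341450e-05,
        -6.95476344e-02],
       [-3.80027840e-04,  9.53374182e-01,  3.01790532e-01,
        -8.22645336e+01],
       [ 0.00000000e+00,  0.00000000e+00,  0.00000000e+00,
         1.00000000e+00]])}
```

View pics/scene0.png

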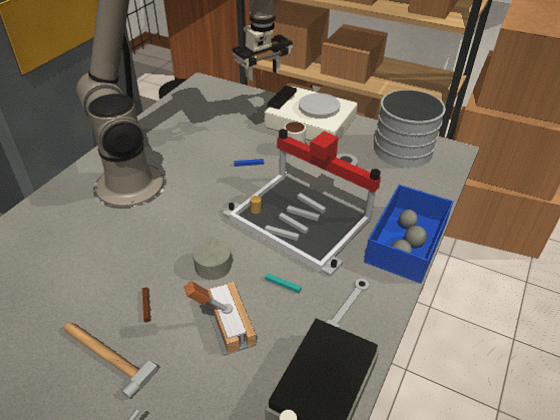

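View pics/top0.png

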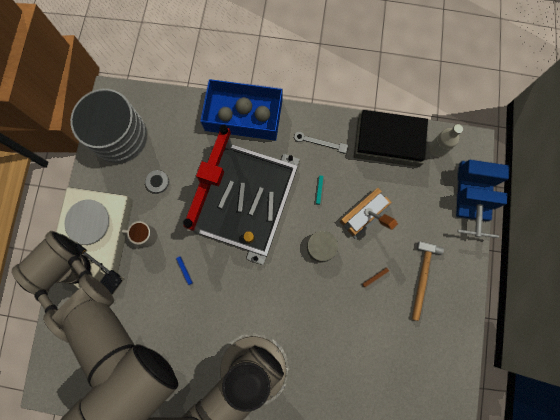

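View pics/wrist0.png

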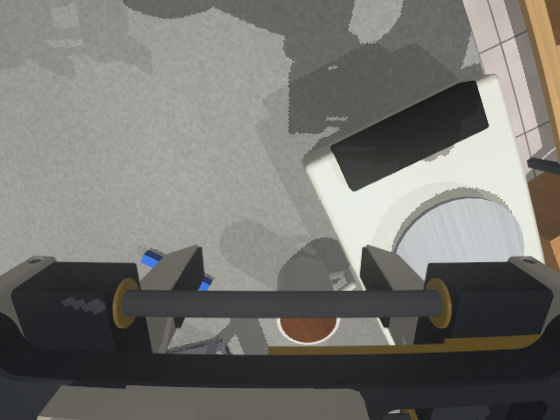

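The scene view shows the rack and rake at about (225,310), the bed at (300,215) and the beam at (325,155). In the top view the rack is at (366,213), the rake grip at (383,220), and the bars at (226,194), (241,197), (256,201) and (271,206). I'll zoom in on these.

```bash
cat > h.py <<'E'
import numpy as np, cv2
from scipy.spatial.transform import Rotation as R
from plant import sensors, capture, bot
def rot(rpy): return R.from_euler('xyz',rpy).as_matrix()
def cam(c,obs=None):
    f=210/np.tan(np.radians(c['vfov'])/2)
    if 'view' in c: V=c['view']
    else:
        T=np.eye(4);T[:3,:3]=rot(obs['tcp_rot']);T[:3,3]=obs['tool_pos']
        V=np.linalg.inv(T@c['mount'])
    return dict(f=f,cx=c['cx'],cy=c['cy'],k=c['k1'],V=V)
def proj(K,P):
    P=np.atleast_2d(P);p=P@K['V'][:3,:3].T+K['V'][:3,3]
    s=p[:,:2]/p[:,2:];r2=(s**2).sum(1,keepdims=True);s=s*(1+K['k']*r2)
    return s*K['f']+[K['cx'],K['cy']]
def ray(K,uv):
    d=(np.atleast_2d(uv).astype(float)-[K['cx'],K['cy']])/K['f'];s=d.copy()
    for _ in range(20): s=d/(1+K['k']*(s**2).sum(1,keepdims=True))
    Rm=K['V'][:3,:3];o=-Rm.T@K['V'][:3,3]
    return o,np.c_[s,np.ones(len(s))]@Rm
def plane(K,uv,z):
    o,d=ray(K,uv); return o+d*((z-o[2])/d[:,2:])
def tri(K1,u1,K2,u2):
    o1,d1=ray(K1,u1);o2,d2=ray(K2,u2);out=[]
    for a,b in zip(d1,d2):
        t=np.linalg.lstsq(np.c_[a,-b],o2-o1,rcond=None)[0]
        p,q=o1+a*t[0],o2+b*t[1];out.append(np.r_[(p+q)/2,np.linalg.norm(p-q)])
    return np.array(out)
def snap(n,name,crop=None,s=1):
    obs=sensors.get_obs();c=capture(n);f=c['frame']
    cv2.imwrite(f'pics/{name}_raw.png',f)
    if crop: x0,y0,x1,y1=crop;f=f[y0:y1,x0:x1]
    cv2.imwrite(f'pics/{name}.png',cv2.resize(f,None,fx=s,fy=s,interpolation=cv2.INTER_CUBIC))
    return c,cam(c,obs),obs
E
python3 - <<'E'
import cv2
t=cv2.imread('pics/top0.png');s=cv2.imread('pics/scene0.png')
cv2.imwrite('pics/t_bed.png',cv2.resize(t[115:275,180:310],None,fx=3.7,fy=3.7,interpolation=2))
cv2.imwrite('pics/t_rack.png',cv2.resize(t[175:265,310:430],None,fx=6,fy=6,interpolation=2))
cv2.imwrite('pics/s_bed.png',cv2.resize(s[120:280,210:400],None,fx=3.7,fy=3.7,interpolation=2))
cv2.imwrite('pics/s_rack.png',cv2.resize(s[265:365,170:290],None,fx=6,fy=6,interpolation=2))
E
```

```text
(no output)
```

View pics/t_bed.png

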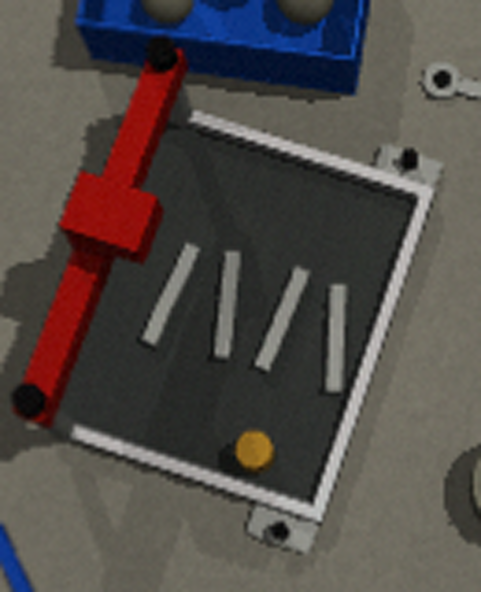

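View pics/t_rack.png

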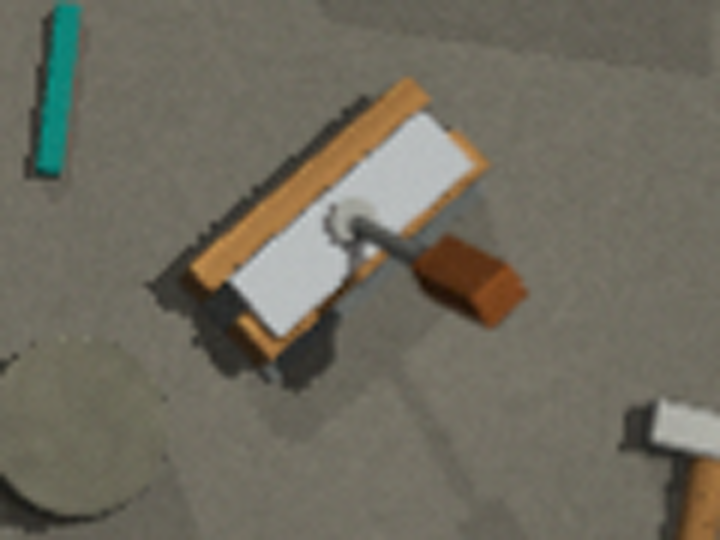

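View pics/s_bed.png

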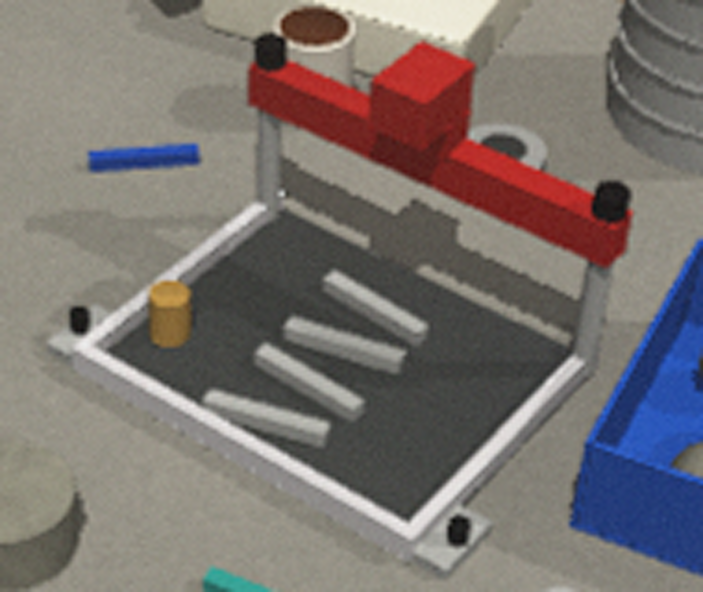

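View pics/s_rack.png

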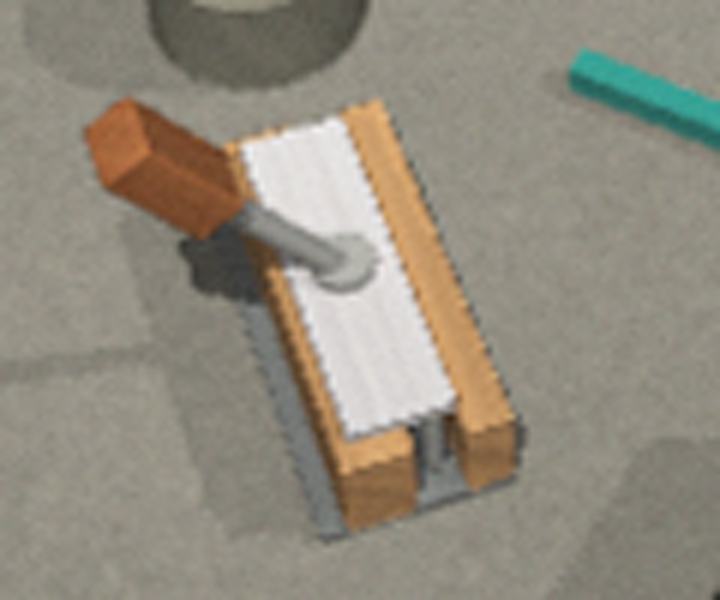

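```bash
cat > meas.py <<'E'
from h import *
def bars(f,K,roi,zt=22,lo=100):
    x0,y0,x1,y1=roi
    hsv=cv2.cvtColor(f,cv2.COLOR_BGR2HSV)
    m=((hsv[...,2]>lo)&(hsv[...,1]<60)).astype(np.uint8)
    M=np.zeros_like(m);M[y0:y1,x0:x1]=m[y0:y1,x0:x1]
    cs,_=cv2.findContours(M,cv2.RETR_EXTERNAL,cv2.CHAIN_APPROX_NONE)
    out=[]
    for c in cs:
        a=cv2.contourArea(c)
        if a<30: continue
        out.append((a,cv2.minAreaRect(c)))
    return M,out
E
python3 - <<'E'
from meas import *
c,K,_=snap('top','top1');f=c['frame'];s,KS,_=snap('scene','scene1')
hsv=cv2.cvtColor(f,cv2.COLOR_BGR2HSV)
for nm,(u,v) in dict(bar=(241,197),floor=(235,165),plate=(350,222),wall=(288,180),shade=(250,230),table=(330,100)).items(): print(nm,f[v,u],hsv[v,u])
M,o=bars(f,K,(205,150,300,250))
for a,r in o:
    p=plane(K,cv2.boxPoints(r),22); print(a,np.round(r[0],1),np.round(r[1],1),np.round(p.mean(0)),)
    e=[np.linalg.norm(p[0]-p[1]),np.linalg.norm(p[1]-p[2])];print('   ',np.round(e,1))
E
```

```text
bar [116 124 122] [ 38  16 124]
floor [40 42 40] [60 12 42]
plate [189 189 185] [ 90   5 189]
wall [46 47 47] [30  5 47]
shade [47 49 47] [60 10 49]
table [135 149 163] [ 15  44 163]
38.0 [211.5 246. ] [11.  6.] [380. 196.  22.]
    [20.2 37.1]
128.5 [230.4 241.6] [55.   3.6] [404. 136.  22.]
    [ 12.2 186.5]
80.0 [270.4 206. ] [ 3.9 28.1] [544.  20.  22.]
    [97.8 13.3]
85.5 [255.9 200.6] [ 3.9 28.4] [555.  72.  22.]
    [98.6 13.6]
73.0 [241.1 196.5] [ 3.7 27.5] [562. 125.  22.]
    [96.3 12.7]
83.5 [225.5 194. ] [ 3.9 28.2] [563. 179.  22.]
    [98.  13.8]
1852.5 [269.5 199.5] [99. 59.] [570.  27.  22.]
    [206.7 347.3]
```

Run:
```python
from meas import *
f=cv2.imread('pics/top1_raw.png');g=cv2.imread('pics/scene1_raw.png')
c=capture('top');K=cam(c);KS=cam(capture('scene'))
A=lambda pts,off,s:np.array(pts)/s+off
t=plane(K,A([(416,197),(312,494)],(180,115),3.7)-.0,26); print('top corners',t.round(1),np.linalg.norm(t[0]-t[1]))
s=plane(KS,A([(408,522),(105,346)],(210,120),3.7),26); print('scene corners',s.round(1),np.linalg.norm(s[0]-s[1]))
# subpixel: perpendicular profiles across the three walls in top (upsampled intensity edge)
def edge(K,img,P0,P1,n,span,z):
    # P0,P1 world pts on approximate edge; sample across, find max gradient
    g=cv2.cvtColor(img,cv2.COLOR_BGR2GRAY).astype(np.float32)
    d=(P1-P0)/np.linalg.norm(P1-P0);nn=np.array([-d[1],d[0],0]);out=[]
    ts=np.arange(-span,span+.1,.5)
    for a in np.linspace(.12,.88,n):
        P=P0+(P1-P0)*a+ts[:,None]*nn
        uv=proj(K,P).astype(np.float32)
        v=cv2.remap(g,uv[:,0][None],uv[:,1][None],cv2.INTER_LINEAR)[0]
        v=cv2.GaussianBlur(v[None],(9,1),0)[0];gr=np.gradient(v)
        out.append((ts[np.argmax(gr)],ts[np.argmin(gr)],v.max()))
    return np.array(out),nn
for nm,img,k,q in (('top',f,K,t),('scene',g,KS,s)):
    o,nn=edge(k,img,q[0],q[1],13,16,26)
    print(nm,'normal',nn.round(3));print(o[:,0].round(1),o[:,1].round(1))
```

```text
top corners [[685.6 -35.7  26. ]
 [396.6  19.   26. ]] 294.14169576906323
scene corners [[688.6 -38.   26. ]
 [398.8  20.   26. ]] 295.53463297896894
top normal [-0.186 -0.983  0.   ]
[1.  0.5 1.  2.  1.5 0.5 0.5 2.  1.5 1.  1.5 2.5 2.5] [12.  11.5 13.  13.  12.  11.5 13.  13.  12.5 12.  13.5 13.5 13. ]
scene normal [-0.196 -0.981  0.   ]
[0.  1.  1.  1.  2.  1.5 2.5 3.5 3.  3.  4.5 4.  4.5] [13.  13.5 13.5 14.  14.  14.  14.5 14.5 14.5 14.5 14.5 14.5 14.5]
```

```bash
cat > ov.py <<'E'
from meas import *
def frame(o,yaw,z=0):
    T=np.eye(4);c,s=np.cos(yaw),np.sin(yaw);T[:2,:2]=[[c,-s],[s,c]];T[:3,3]=[o[0],o[1],z];return T
def draw(img,K,T,segs,s,off,col):
    for a,b in segs:
        P=np.array([a,b],float)@T[:3,:3].T+T[:3,3]
        p=((proj(K,P)-off+.5)*s-.5)
        cv2.line(img,tuple(int(v*16) for v in p[0]),tuple(int(v*16) for v in p[1]),col,1,cv2.LINE_AA,4)
bedsegs=[((-120,-153,26),(-120,153,26)),((-120,-153,26),(135,-153,26)),((-120,153,26),(135,153,26)),((-120,-153,8),(-120,153,8)),((135,-153,8),(135,153,8)),
 ((104,-150,167),(104,150,167)),((133,-150,167),(133,150,167)),((104,-150,127),(104,150,127)),((64,-25,237),(64,25,237)),((64,-25,192),(64,25,192)),((64,-25,237),(104,-25,237)),((64,25,237),(104,25,237))]
E
cat > bedov.py <<'E'
from ov import *
import sys
ox,oy,yaw=map(float,sys.argv[1:4])
T=frame((ox,oy),yaw)
for n,crop,s in(('top',(180,115,310,275),3.7),('scene',(210,120,400,280),3.7)):
    f=cv2.imread(f'pics/{n}1_raw.png');x0,y0,x1,y1=crop
    im=cv2.resize(f[y0:y1,x0:x1],None,fx=s,fy=s,interpolation=2)
    draw(im,cam(capture(n)),T,bedsegs,s,np.array([x0,y0]),(0,255,0)); cv2.imwrite(f'pics/bo_{n}.png',im)
E
python3 bedov.py 565 109 1.384
```

```text
(no output)
```

View pics/bo_top.png

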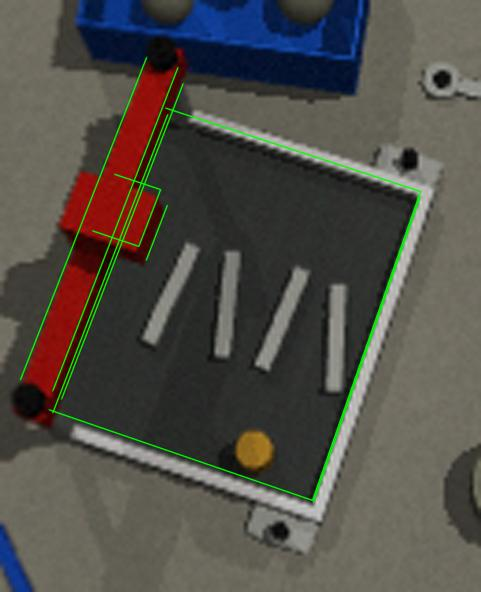

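View pics/bo_scene.png

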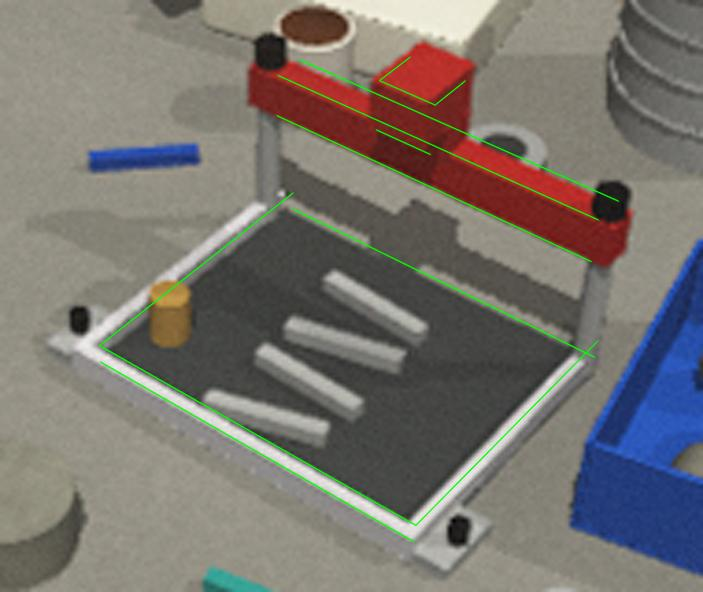

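```bash
python3 bedov.py 559 110 1.376
```

```text
(no output)
```

View pics/bo_top.png

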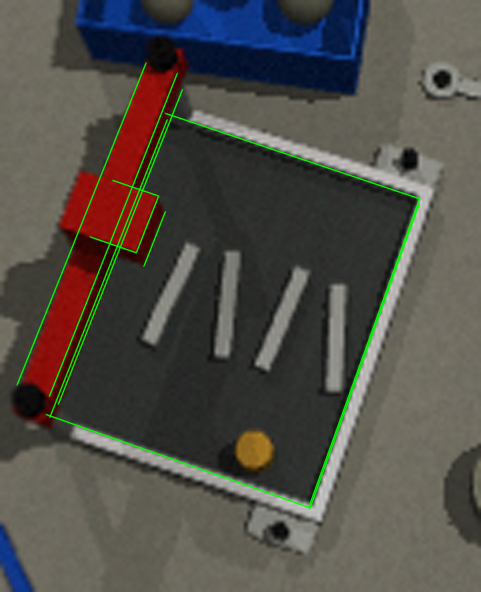

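View pics/bo_scene.png

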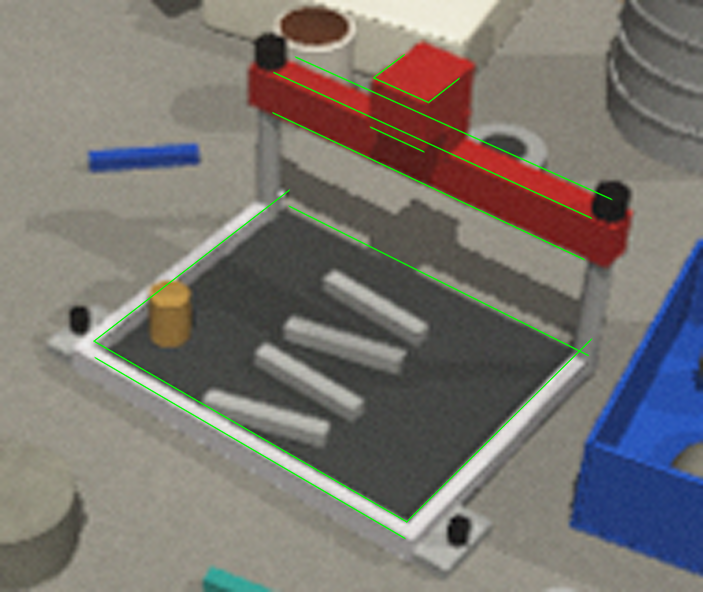

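Run:
```python
from ov import *
T=frame((559,110),1.386)
box=[]
for x0,x1,y0,y1,z0,z1 in((104,133,-159,159,127,167),(64,104,-25,25,192,237)):
    for z in(z0,z1):
        for a,b in(((x0,y0),(x0,y1)),((x1,y0),(x1,y1)),((x0,y0),(x1,y0)),((x0,y1),(x1,y1))): box.append((a+(z,),b+(z,)))
for n,crop,s in(('top',(180,120,240,235),5.2),('scene',(270,120,390,200),6.5)):
    f=cv2.imread(f'pics/{n}1_raw.png');x0,y0,x1,y1=crop
    im=cv2.resize(f[y0:y1,x0:x1],None,fx=s,fy=s,interpolation=2);im=cv2.convertScaleAbs(im,alpha=1.3,beta=20)
    draw(im,cam(capture(n)),T,box,s,np.array([x0,y0]),(0,255,0)); cv2.imwrite(f'pics/be_{n}.png',im)
```

```text
(no output)
```

View pics/be_top.png

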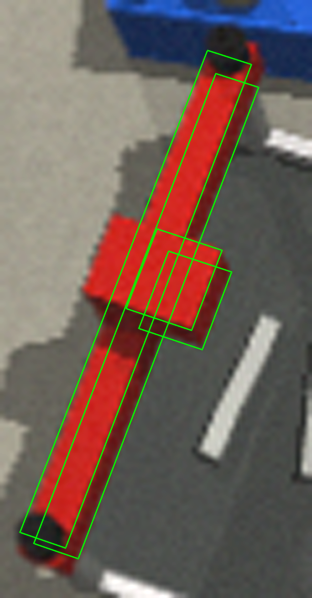

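View pics/be_scene.png

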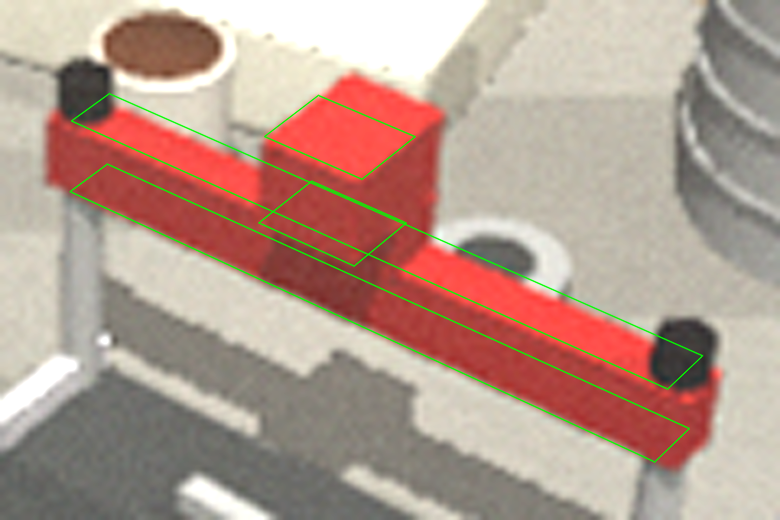

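Run:
```python
from ov import *
f=cv2.imread('pics/top1_raw.png');g=cv2.imread('pics/scene1_raw.png');K=cam(capture('top'));KS=cam(capture('scene'))
B=frame((560,109),1.388);Bi=np.linalg.inv(B)
tb=lambda p:np.atleast_2d(p)@Bi[:3,:3].T+Bi[:3,3]
M,o=bars(f,K,(205,150,300,235))
for a,r in o:
    if 60<a<120:
        p=tb(plane(K,cv2.boxPoints(r),22));e=[p[1]-p[0],p[2]-p[1]];l=max(e,key=np.linalg.norm)
        print('bar',p.mean(0).round(1),'skew',round(float(np.arctan(-l[0]/l[1])),3),'xmax',p[:,0].max().round(1),'y',p[:,1].min().round(),p[:,1].max().round())
hsv=cv2.cvtColor(f,cv2.COLOR_BGR2HSV);m=cv2.inRange(hsv,(15,120,90),(28,255,255));n,l,st,ce=cv2.connectedComponentsWithStats(m)
for i in range(1,n):
    if 230<ce[i][0]<265 and 220<ce[i][1]<250 and st[i][4]>8: print('weight',st[i],tb(plane(K,ce[i][None],53)).round(1))
# plate
for nm,img,k,roi in(('top',f,K,(340,185,395,240)),('scene',g,KS,(205,275,250,345))):
    h=cv2.cvtColor(img,cv2.COLOR_BGR2HSV);x0,y0,x1,y1=roi
    for lo in(140,165):
        m=np.zeros(h.shape[:2],np.uint8);m[y0:y1,x0:x1]=((h[...,2]>lo)&(h[...,1]<40))[y0:y1,x0:x1]
        cs,_=cv2.findContours(m,cv2.RETR_EXTERNAL,cv2.CHAIN_APPROX_NONE);c=max(cs,key=cv2.contourArea)
        p=plane(k,c[:,0,:],53)[:,:2].astype(np.float32)
        r=cv2.minAreaRect(p);print(nm,lo,cv2.contourArea(c),[np.round(q,2) for q in r]);print(cv2.boxPoints(r).round(1).tolist())
# grip
for nm,img,k,roi in(('top',f,K,(370,205,405,235)),('scene',g,KS,(180,275,215,310))):
    h=cv2.cvtColor(img,cv2.COLOR_BGR2HSV);x0,y0,x1,y1=roi
    m=np.zeros(h.shape[:2],np.uint8);m[y0:y1,x0:x1]=cv2.inRange(h,(3,150,50),(16,255,255))[y0:y1,x0:x1]
    ys,xs=np.nonzero(m);print(nm,len(xs),xs.mean(),ys.mean(),xs.min(),xs.max(),ys.min(),ys.max())
```

```text
bar [-90.1  -0.3  22. ] skew 0.289 xmax -69.9 y -49.0 48.0
bar [-37.  -2.  22.] skew -0.051 xmax -27.8 y -52.0 48.0
bar [15.9  0.5 22. ] skew 0.242 xmax 33.6 y -48.0 49.0
bar [69.3  9.3 22. ] skew -0.083 xmax 80.2 y -40.0 59.0
weight [244 231  10  11  79] [[-56.7 124.4  53. ]]
top 140 443.0 [array([ 565.28, -307.64]), array([ 43.3 , 148.87]), np.float64(49.27)]
[[494.70001220703125, -275.5], [607.5999755859375, -372.6000061035156], [635.7999877929688, -339.79998779296875], [523.0, -242.6999969482422]]
top 165 398.0 [array([ 564.98, -307.37]), array([ 41.23, 147.  ]), np.float64(48.74)]
[[496.1000061035156, -274.3999938964844], [606.5999755859375, -371.29998779296875], [633.7999877929688, -340.29998779296875], [523.2999877929688, -243.39999389648438]]
scene 140 1393.5 [array([ 555.11, -298.23]), array([110.82, 187.38]), np.float64(29.94)]
[[460.29998779296875, -244.6999969482422], [553.9000244140625, -407.1000061035156], [649.9000244140625, -351.79998779296875], [556.4000244140625, -189.39999389648438]]
scene 165 783.0 [array([ 563.23, -308.46]), array([ 44.68, 152.11]), np.float64(49.02)]
[[491.20001220703125, -275.5], [606.0, -375.20001220703125], [635.2999877929688, -341.5], [520.5, -241.6999969482422]]
top 142 388.0 220.80281690140845 379 396 211 228
scene 329 196.8145896656535 292.58966565349544 185 209 282 303
```

```bash
cat > go.py <<'E'
from h import *
import sys
# go.py x y z yawz(tool z axis heading)
def delta(P,yaw,obs=None):
    o=obs or sensors.get_obs();Rm=rot(o['tcp_rot']);d=Rm.T@(np.array(P)-o['tool_pos'])/10
    zc=Rm[:,2];cur=np.arctan2(zc[1],zc[0]); dy=(yaw-cur+np.pi)%(2*np.pi)-np.pi
    return d,-dy,cur   # tool x down: +spin = -yaw
if __name__=='__main__':
    a=list(map(float,sys.argv[1:]));o=sensors.get_obs();d,s,c=delta(a[:3],a[3],o)
    print('t',round(o['time'],2),'pos',o['tool_pos'].round(1),'yaw',round(c,3),'F',o['contact_force'].round(1),'w',round(o['grip_width'],1),'j',o['joint_positions'].round(2))
    print('dx %.2f dy %.2f dz %.2f spin %.3f'%(*d,s)); print(rot(o['tcp_rot']).round(3).tolist())
E
python3 - <<'E'
from ov import *
K=cam(capture('top'));KS=cam(capture('scene'))
T=frame((572.4,-298.9),.855,11)
for k in(K,KS):print(proj(k,(T@np.r_[-76.5,0,132,1])[:3]).round(1), proj(k,(T@np.r_[-76.5-17.2,0,132+24.6,1])[:3]).round(1),proj(k,(T@np.r_[-12,0,42,1])[:3]).round(1))
print(T@np.r_[-80,0,137,1])
E
python3 go.py 520 -359 129 .855; python3 go.py 520 -359 260 .855
```

```text
[[387.7 221.6]] [[393.3 224.4]] [[368.3 211.7]]
[[197.4 292.9]] [[188.7 288. ]] [[227.2 309.2]]
[ 519.90251922 -359.26567329  148.            1.        ]
t 0.85 pos [236.7 468.6 226.8] yaw -0.468 F [-0.1  0.1  0.8] w 92.1 j [ 0.96  0.34  1.52 -0.    1.28 -0.15]
dx 9.77 dy -61.10 dz 62.60 spin -1.323
[[0.0, 0.451, 0.893], [0.0, 0.893, -0.451], [-1.0, 0.0, 0.0]]
t 0.85 pos [236.7 468.6 226.8] yaw -0.468 F [-0.1  0.1  0.8] w 92.1 j [ 0.96  0.34  1.52 -0.    1.28 -0.15]
dx -3.33 dy -61.09 dz 62.61 spin -1.323
[[0.0, 0.451, 0.893], [0.0, 0.893, -0.451], [-1.0, 0.0, 0.0]]
```

```bash
python3 -m crank '[{"dx":-1,"dy":-0.5,"dz":0.5,"spin":0.03},{"dx":-2,"dy":-2,"dz":2,"spin":0.1},{"dx":-3,"dy":-4,"dz":4,"spin":0.18},{"dx":-3.3,"dy":-6.5,"dz":6.7,"spin":0.27},{"dx":-3.3,"dy":-9,"dz":9.2,"spin":0.36},{"dx":-3.3,"dy":-11.5,"dz":11.8,"spin":0.45},{"dx":-3.3,"dy":-14,"dz":14.3,"spin":0.54},{"dx":-3.3,"dy":-16.5,"dz":17,"spin":0.63},{"dx":-3.3,"dy":-19,"dz":19.5,"spin":0.72},{"dx":-3.3,"dy":-21.5,"dz":22,"spin":0.81},{"dx":-3.3,"dy":-24,"dz":24.6,"spin":0.9},{"dx":-3.3,"dy":-26.5,"dz":27.1,"spin":0.99},{"dx":-3.3,"dy":-29,"dz":29.7,"spin":1.08},{"dx":-3.3,"dy":-31.5,"dz":32.2,"spin":1.17},{"dx":-3.3,"dy":-34,"dz":34.8,"spin":1.26},{"dx":-3.3,"dy":-36.5,"dz":37.4,"spin":1.35},{"dx":-3.3,"dy":-39,"dz":40,"spin":1.44},{"dx":-3.3,"dy":-41.5,"dz":42.5,"spin":1.53},{"dx":-3.3,"dy":-44,"dz":45,"spin":1.62},{"dx":-3.3,"dy":-46,"dz":47,"spin":1.7}]' 100; python3 go.py 520 -359 250 -2.287
```

```text
time: 2.52
tool_pos: [448.9, -156.8, 260.5]
tcp_rot: [1.426, 1.569, -0.749]
contact_force: [0.2, 0.5, 0.2]
grip_width: 91.6
t 2.52 pos [ 448.9 -156.8  260.5] yaw -2.175 F [0.2 0.5 0.2] w 91.6 j [-0.5   0.22  1.59 -0.    1.32  0.11]
dx 1.07 dy 17.34 dz 12.61 spin 0.112
[[0.001, 0.823, -0.568], [-0.001, -0.568, -0.823], [-1.0, 0.001, 0.0]]
```

```bash
python3 -m crank '[{"dy":2,"dz":1.5,"spin":0.04},{"dy":4.5,"dz":3.3,"spin":0.08},{"dy":7,"dz":5.1,"spin":0.11},{"dx":0.3,"dy":9.5,"dz":6.9,"spin":0.112},{"dx":0.6,"dy":12,"dz":8.7,"spin":0.112},{"dx":1,"dy":14.5,"dz":10.5,"spin":0.112},{"dx":1,"dy":16.3,"dz":11.9,"spin":0.112},{"dx":1,"dy":17.1,"dz":12.5,"spin":0.112},{"dx":1,"dy":17.1,"dz":12.5,"spin":0.112}]'; python3 go.py 520 -359 129 -2.287
python3 - <<'E'
from ov import *
c,K,o=snap('wrist','w1')
s,KS,_=snap('scene','s1',(130,240,290,360),4.5)
E
```

```text
t 2.52 pos [ 448.9 -156.8  260.5] yaw -2.175 F [0.2 0.5 0.2] w 91.6 j [-0.5   0.22  1.59 -0.    1.32  0.11]
dx 13.17 dy 17.32 dz 12.60 spin 0.112
[[0.001, 0.823, -0.568], [-0.001, -0.568, -0.823], [-1.0, 0.001, 0.0]]invalid input at $[0]: expected keys dx, dy, dz, spin
```

View pics/w1.png

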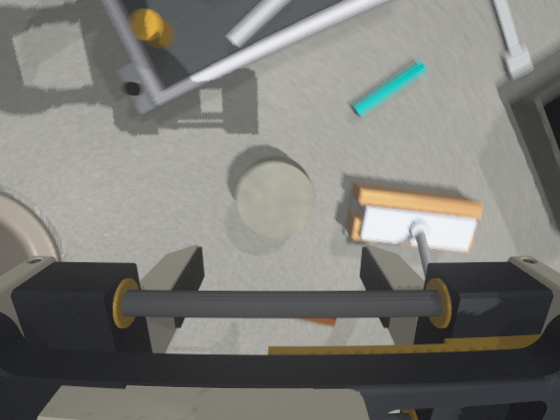

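View pics/s1.png

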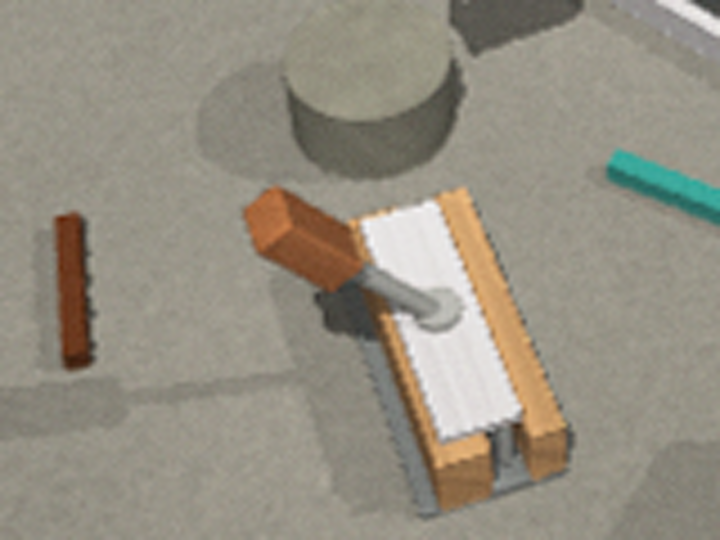

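The wrist view shows the rake plate at (420,230) and the core at (275,198). Nothing has moved. Every row needs all four keys.

```bash
python3 -m crank '[{"dx":0,"dy":2,"dz":1.5,"spin":0.04},{"dx":0,"dy":4.5,"dz":3.3,"spin":0.08},{"dx":0,"dy":7,"dz":5.1,"spin":0.11},{"dx":0.3,"dy":9.5,"dz":6.9,"spin":0.112},{"dx":0.6,"dy":12,"dz":8.7,"spin":0.112},{"dx":1,"dy":14.5,"dz":10.5,"spin":0.112},{"dx":1,"dy":16.3,"dz":11.9,"spin":0.112},{"dx":1,"dy":17.1,"dz":12.5,"spin":0.112},{"dx":1,"dy":17.1,"dz":12.5,"spin":0.112}]'; python3 go.py 520 -359 129 -2.287
python3 - <<'E'
from ov import *
c,K,o=snap('wrist','w2')
f=c['frame'];hsv=cv2.cvtColor(f,cv2.COLOR_BGR2HSV)
m=((hsv[...,2]>170)&(hsv[...,1]<25)).astype(np.uint8)
n,l,st,ce=cv2.connectedComponentsWithStats(m)
for i in range(1,n):
    if st[i][4]>800:
        ys,xs=np.nonzero(l==i);p=plane(K,np.c_[xs,ys],53)[:,:2].astype(np.float32);r=cv2.minAreaRect(p)
        print(st[i],[np.round(q,1) for q in r])
E
```

```text
time: 3.37
tool_pos: [519.8, -354.8, 249.4]
tcp_rot: [-1.131, 1.57, 2.871]
contact_force: [-1.3, -0.3, -0.4]
grip_width: 91.8
t 3.37 pos [ 519.8 -354.8  249.4] yaw -2.282 F [-1.3 -0.3 -0.4] w 91.8 j [-0.72  0.53  1.17 -0.    1.45 -0.01]
dx 12.04 dy 0.29 dz 0.30 spin 0.005
[[-0.0, 0.758, -0.652], [0.0, -0.652, -0.758], [-1.0, -0.0, 0.0]]
[   60     0   445   290 37493] [array([ 596.3, -323. ]), array([484.3, 354.8]), np.float64(80.8)]
[  14   40   59   66 1447] [array([400.2, -79.2]), array([64.3, 78.5]), np.float64(53.7)]
[    0   122   260   168 19294] [array([ 341.5, -242.9]), array([206.6, 356.1]), np.float64(44.7)]
[ 264  318  129   28 2300] [array([ 431.4, -561.8]), array([ 46.5, 187.1]), np.float64(49.3)]
```

View pics/w2.png

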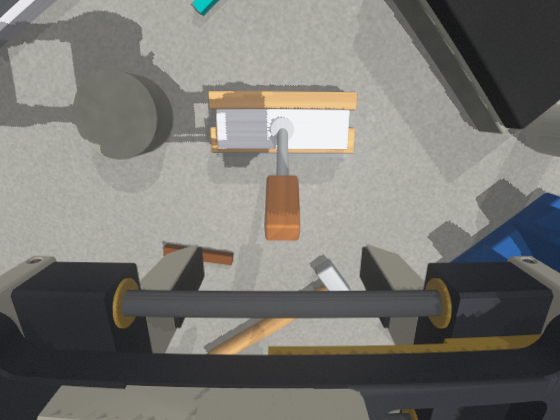

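Run:
```python
from ov import *
o=sensors.get_obs();c=capture('wrist');K=cam(c,o)
T=frame((572.4,-298.9),.855,11)
P=np.array([[-34,-75,42],[-34,75,42],[10,75,42],[10,-75,42],[-76.5-17.2,0,132+24.6]])@T[:3,:3].T+T[:3,3]
print(proj(K,P).round(1))
p=plane(K,[(217,150),(348.5,151)],53);print(p,np.linalg.norm(p[0]-p[1]),np.arctan2(*(p[1]-p[0])[1::-1]))
print(P[:2])
```

```text
[[350.  150.4]
 [221.  149.6]
 [219.2 110.2]
 [352.6 111.1]
 [286.4 235.7]]
[[ 489.5797593  -272.5917841    53.        ]
 [ 604.98238632 -373.1676358    53.        ]] 153.07928752306668 -0.7168563831129611
[[ 606.68138938 -373.77179938   53.        ]
 [ 493.49575196 -275.33902292   53.        ]]
```

```bash
python3 -m crank '[{"dx":1,"dy":0,"dz":0.1,"spin":0},{"dx":3,"dy":0,"dz":0.1,"spin":0},{"dx":5.5,"dy":0,"dz":0.1,"spin":0},{"dx":8,"dy":0,"dz":0.1,"spin":0},{"dx":10,"dy":0,"dz":0.1,"spin":0},{"dx":11.5,"dy":0,"dz":0.1,"spin":0},{"dx":12.1,"dy":0,"dz":0.1,"spin":0},{"dx":12.1,"dy":0,"dz":0.1,"spin":0},{"dx":12.1,"dy":0,"dz":0.1,"spin":0}]'; python3 go.py 518.5 -357.8 129 -2.287
python3 - <<'E'
from ov import *
c,K,o=snap('wrist','w3')
s,KS,_=snap('scene','s3',(150,230,290,360),4.5)
E
```

```text
time: 4.22
tool_pos: [519.5, -353.7, 129.4]
tcp_rot: [1.758, 1.57, -0.522]
contact_force: [-0.5, -1.1, 1.0]
grip_width: 91.5
t 4.22 pos [ 519.5 -353.7  129.4] yaw -2.279 F [-0.5 -1.1  1. ] w 91.5 j [-0.72  0.61  1.35  0.    1.17 -0.01]
dx 0.04 dy 0.19 dz 0.38 spin 0.008
[[0.001, 0.759, -0.651], [-0.0, -0.651, -0.759], [-1.0, 0.001, -0.0]]
```

View pics/w3.png

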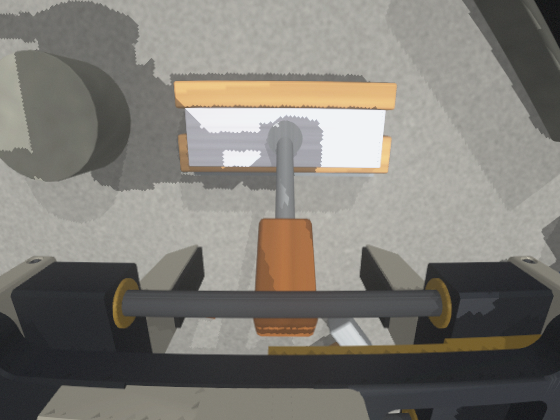

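View pics/s3.png

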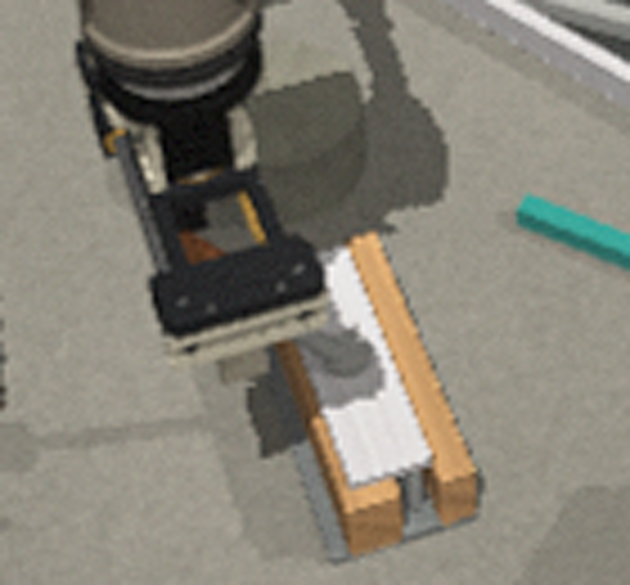

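```bash
python3 -m crank '[{"dx":0,"dy":0.1,"dz":0.2,"spin":0.008},{"dx":0,"dy":0.2,"dz":0.4,"spin":0.008},{"dx":0,"dy":0.2,"dz":0.4,"spin":0.008}]' >/dev/null; python3 -m crank '[{"dx":0,"dy":0,"dz":0,"spin":0},{"dx":0,"dy":0,"dz":0,"spin":0},{"dx":0,"dy":0,"dz":0,"spin":0},{"dx":0,"dy":0,"dz":0,"spin":0},{"dx":0,"dy":0,"dz":0,"spin":0},{"dx":0,"dy":0,"dz":0,"spin":0},{"dx":0,"dy":0,"dz":0,"spin":0},{"dx":0,"dy":0,"dz":0,"spin":0}]' 0;  python3 go.py 518.5 -357.8 129 -2.287
```

```text
time: 5.23
tool_pos: [518.2, -358.5, 128.7]
tcp_rot: [-2.444, 1.571, 1.551]
contact_force: [0.4, 0.3, -0.8]
grip_width: 43.4
t 5.23 pos [ 518.2 -358.5  128.7] yaw -2.288 F [ 0.4  0.3 -0.8] w 43.4 j [-0.73  0.62  1.35  0.    1.18 -0.01]
dx -0.03 dy -0.02 dz -0.07 spin -0.001
[[0.0, 0.754, -0.657], [0.0, -0.657, -0.754], [-1.0, -0.0, -0.0]]
```

```bash
python3 -m crank '[{"dx":0,"dy":0,"dz":0,"spin":0},{"dx":0,"dy":0,"dz":0,"spin":0},{"dx":0,"dy":0,"dz":0,"spin":0},{"dx":0,"dy":0,"dz":0,"spin":0},{"dx":0,"dy":0,"dz":0,"spin":0},{"dx":0,"dy":0,"dz":0,"spin":0}]' ; python3 -m crank '[{"dx":-0.2,"dy":0,"dz":0,"spin":0},{"dx":-0.6,"dy":0,"dz":0,"spin":0},{"dx":-1,"dy":0,"dz":0,"spin":0},{"dx":-1,"dy":0,"dz":0,"spin":0},{"dx":-1,"dy":0,"dz":0,"spin":0}]'
python3 - <<'E'
from ov import *
c,K,o=snap('wrist','w4')
s,KS,_=snap('scene','s4',(150,230,290,360),4.5)
E
```

```text
time: 5.73
tool_pos: [518.1, -358.5, 128.7]
tcp_rot: [-1.632, 1.571, 2.364]
contact_force: [-1.3, 0.7, 1.1]
grip_width: 29.8
time: 6.15
tool_pos: [518.4, -358.6, 139.0]
tcp_rot: [1.636, 1.57, -0.652]
contact_force: [-0.3, -0.5, -3.0]
grip_width: 29.8
```

View pics/w4.png

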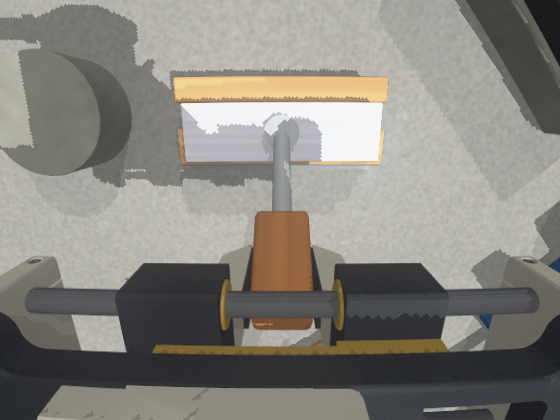

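View pics/s4.png

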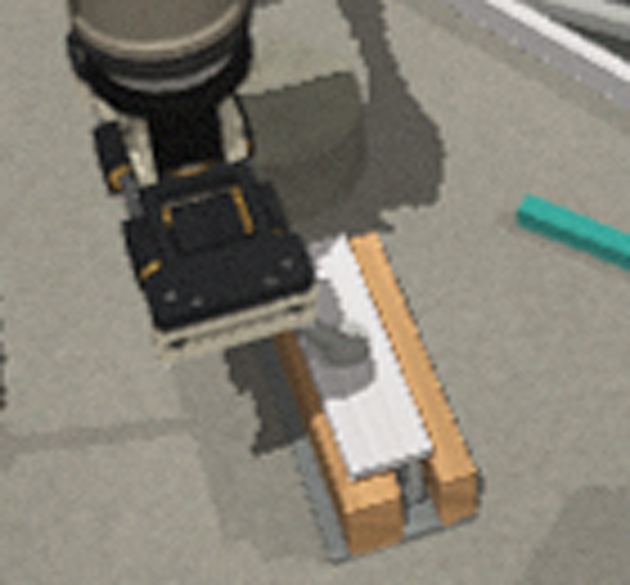

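```bash
python3 go.py 547 50 215 -1.754
```

```text
t 6.25 pos [ 518.1 -358.4  138.5] yaw -2.288 F [ 0.  -1.  -3.6] w 30.3 j [-0.73  0.61  1.34  0.    1.2  -0.01]
dx -7.64 dy -24.66 dz -32.68 spin -0.534
[[-0.0, 0.754, -0.657], [0.0, -0.657, -0.754], [-1.0, -0.0, -0.0]]
```

```bash
python3 -m crank '[{"dx":-0.5,"dy":0,"dz":0,"spin":0},{"dx":-1.5,"dy":0,"dz":0,"spin":0},{"dx":-3,"dy":0,"dz":0,"spin":0},{"dx":-4.5,"dy":0,"dz":0,"spin":0},{"dx":-6,"dy":0,"dz":0,"spin":0},{"dx":-7,"dy":-0.4,"dz":-0.5,"spin":-0.01},{"dx":-7.6,"dy":-1.2,"dz":-1.6,"spin":-0.03},{"dx":-7.6,"dy":-2.5,"dz":-3.3,"spin":-0.06},{"dx":-7.6,"dy":-4.2,"dz":-5.6,"spin":-0.1},{"dx":-7.6,"dy":-6.2,"dz":-8.2,"spin":-0.14},{"dx":-7.6,"dy":-8.4,"dz":-11.1,"spin":-0.18},{"dx":-7.6,"dy":-10.6,"dz":-14,"spin":-0.23},{"dx":-7.6,"dy":-12.8,"dz":-17,"spin":-0.28},{"dx":-7.6,"dy":-15,"dz":-19.9,"spin":-0.33},{"dx":-7.6,"dy":-17.2,"dz":-22.8,"spin":-0.38},{"dx":-7.6,"dy":-19.4,"dz":-25.7,"spin":-0.42},{"dx":-7.6,"dy":-21.4,"dz":-28.3,"spin":-0.46},{"dx":-7.6,"dy":-23,"dz":-30.5,"spin":-0.5},{"dx":-7.6,"dy":-24.2,"dz":-32,"spin":-0.52},{"dx":-7.6,"dy":-24.6,"dz":-32.7,"spin":-0.534}]' ; python3 -m crank '[{"dx":0,"dy":0,"dz":0,"spin":0},{"dx":0,"dy":0,"dz":0,"spin":0},{"dx":0,"dy":0,"dz":0,"spin":0}]'; python3 go.py 559.7 118.6 170 -1.754
python3 - <<'E'
from ov import *
c,K,o=snap('wrist','w5')
s,KS,_=snap('scene','s5',(190,60,400,280),2.7)
E
```

```text
time: 7.92
tool_pos: [546.4, 53.6, 214.8]
tcp_rot: [-2.358, 1.569, 2.177]
contact_force: [-0.5, -1.1, -2.7]
grip_width: 29.7
time: 8.17
tool_pos: [547.4, 48.7, 214.7]
tcp_rot: [-0.412, 1.57, -2.166]
contact_force: [-0.4, 0.7, -3.0]
grip_width: 29.8
t 8.17 pos [547.4  48.7 214.7] yaw -1.755 F [-0.4  0.7 -3. ] w 29.8 j [-0.05  0.4   1.48 -0.    1.27  0.13]
dx 4.46 dy -0.07 dz -7.10 spin -0.001
[[-0.0, 0.983, -0.183], [-0.0, -0.183, -0.983], [-1.0, -0.0, 0.001]]
```

View pics/w5.png

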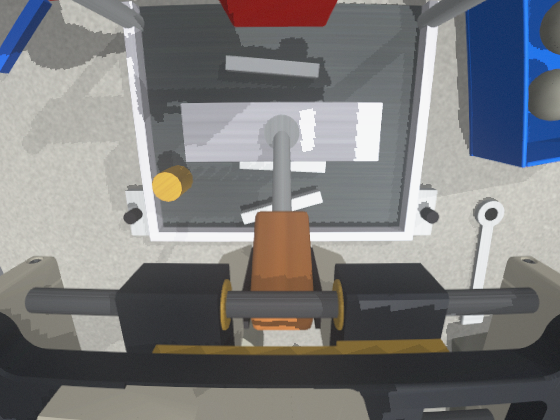

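View pics/s5.png

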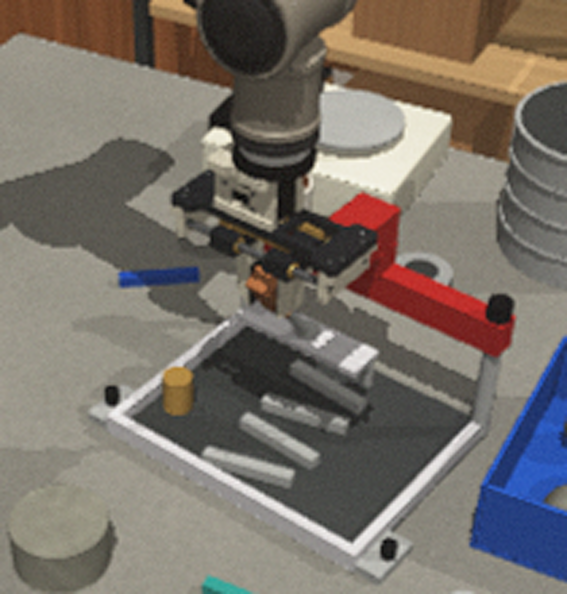

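```bash
python3 -m crank '[{"dx":1,"dy":0,"dz":-0.3,"spin":0},{"dx":2.5,"dy":0,"dz":-1,"spin":0},{"dx":4,"dy":0,"dz":-2,"spin":0},{"dx":4.5,"dy":-0.05,"dz":-3.2,"spin":0},{"dx":4.5,"dy":-0.05,"dz":-4.6,"spin":0},{"dx":4.5,"dy":-0.05,"dz":-5.8,"spin":0},{"dx":4.5,"dy":-0.05,"dz":-6.7,"spin":0},{"dx":4.5,"dy":-0.05,"dz":-7.1,"spin":0},{"dx":4.5,"dy":-0.05,"dz":-7.1,"spin":0},{"dx":4.5,"dy":-0.05,"dz":-7.1,"spin":0}]' ; python3 go.py 559.7 118.6 130 -1.754
python3 - <<'E'
from ov import *
c,K,o=snap('wrist','w6')
s,KS,_=snap('scene','s6',(190,60,400,280),2.7)
E
```

```text
time: 9.1
tool_pos: [560.3, 119.7, 170.1]
tcp_rot: [1.468, 1.57, -0.285]
contact_force: [0.4, 0.5, -2.8]
grip_width: 29.5
t 9.1 pos [560.3 119.7 170.1] yaw -1.753 F [ 0.4  0.5 -2.8] w 29.5 j [ 0.08  0.48  1.47 -0.    1.19  0.26]
dx 4.01 dy -0.04 dz 0.12 spin 0.001
[[0.001, 0.983, -0.181], [-0.0, -0.181, -0.983], [-1.0, 0.001, 0.0]]
```

View pics/w6.png

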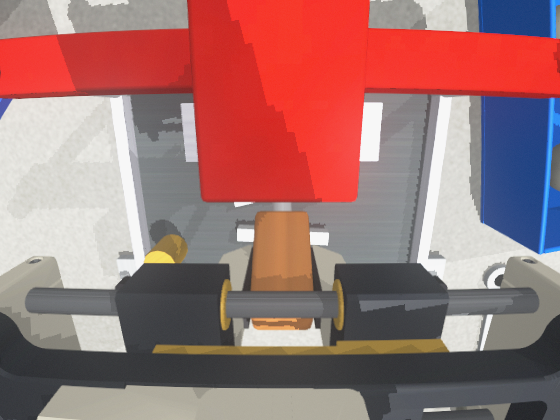

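View pics/s6.png

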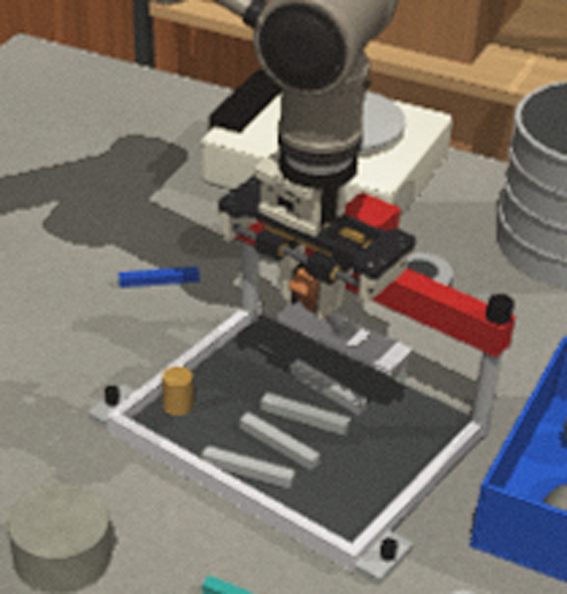

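Run:
```python
from ov import *
o=sensors.get_obs();K=cam(capture('wrist'),o)
Bi=np.linalg.inv(frame((560,109),1.388))
for z in(192,237):
    p=plane(K,[(203,201),(358,202)],z);print(z,(p@Bi[:3,:3].T+Bi[:3,3]).round(1))
print((Bi[:3,:3]@o['tool_pos']+Bi[:3,3]).round(1))
p=plane(K,[(182,104),(382,104),(382,161)],94);print('plate z94',(p@Bi[:3,:3].T+Bi[:3,3]).round(1))
p=plane(K,[(118,97),(437,97),(437,240),(143,255)],26);print('walls',(p@Bi[:3,:3].T+Bi[:3,3]).round(1))
```

```text
192 [[ 53.   38.8 192. ]
 [ 52.5 -34.  192. ]]
237 [[ 65.9  26.6 237. ]
 [ 65.6 -22.1 237. ]]
[ 10.    1.7 170. ]
plate z94 [[ 99.6  75.6  94. ]
 [ 99.6 -72.5  94. ]
 [ 57.2 -76.3  94. ]]
walls [[ 109.4  159.1   26. ]
 [ 109.2 -147.2   26. ]
 [ -39.4 -169.4   26. ]
 [ -57.4  156.7   26. ]]
```

```bash
python3 -m crank '[{"dx":0.7,"dy":0,"dz":0,"spin":0},{"dx":1.8,"dy":0,"dz":0,"spin":0},{"dx":2.9,"dy":0,"dz":0,"spin":0},{"dx":3.7,"dy":0,"dz":0,"spin":0},{"dx":4.1,"dy":0,"dz":0,"spin":0},{"dx":4.2,"dy":0,"dz":0,"spin":0},{"dx":4.2,"dy":0,"dz":0,"spin":0}]' ; python3 go.py 559.7 118.6 128 -1.754
python3 - <<'E'
from ov import *
s,KS,_=snap('scene','s7',(220,100,380,240),4.5)
E
```

```text
time: 9.83
tool_pos: [560.1, 119.4, 127.5]
tcp_rot: [-1.593, 1.57, 2.937]
contact_force: [0.4, -0.3, -3.7]
grip_width: 29.4
t 9.83 pos [560.1 119.4 127.5] yaw -1.754 F [ 0.4 -0.3 -3.7] w 29.4 j [0.08 0.52 1.53 0.   1.09 0.26]
dx -0.05 dy -0.02 dz 0.09 spin -0.000
[[-0.0, 0.983, -0.182], [0.0, -0.182, -0.983], [-1.0, -0.0, -0.0]]
```

View pics/s7.png

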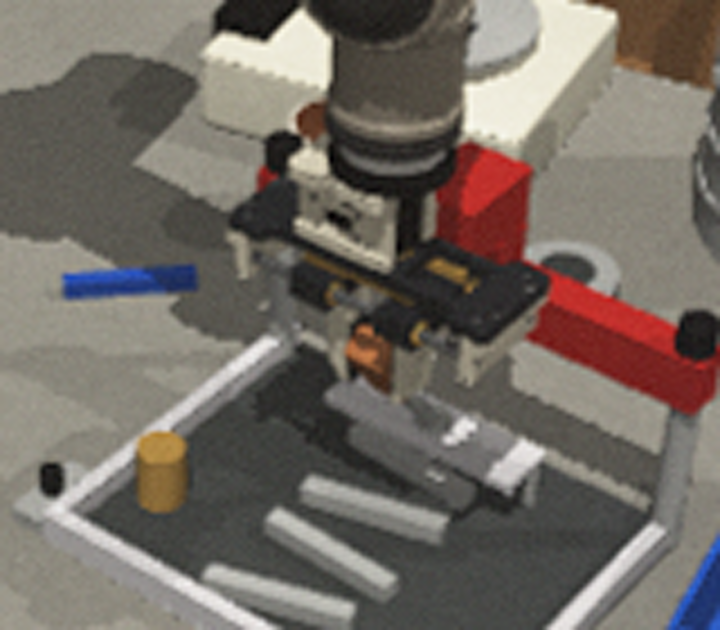

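```bash
python3 -m crank '[{"dx":0,"dy":0,"dz":0.3,"spin":0},{"dx":0,"dy":0,"dz":0.8,"spin":0},{"dx":0,"dy":0,"dz":1.4,"spin":0},{"dx":0,"dy":0,"dz":2,"spin":0},{"dx":0,"dy":0,"dz":2.6,"spin":0},{"dx":0,"dy":0,"dz":3.2,"spin":0},{"dx":0,"dy":0,"dz":3.8,"spin":0},{"dx":0,"dy":0,"dz":4.4,"spin":0},{"dx":0,"dy":0,"dz":5,"spin":0},{"dx":0,"dy":0,"dz":5.6,"spin":0},{"dx":0,"dy":0,"dz":6.2,"spin":0},{"dx":0,"dy":0,"dz":6.8,"spin":0},{"dx":0,"dy":0,"dz":7.4,"spin":0},{"dx":0,"dy":0,"dz":8,"spin":0},{"dx":0,"dy":0,"dz":8.6,"spin":0},{"dx":0,"dy":0,"dz":9.2,"spin":0},{"dx":0,"dy":0,"dz":9.6,"spin":0},{"dx":0,"dy":0,"dz":10,"spin":0}]' ; python3 go.py 559.7 118.6 128 -1.754
python3 - <<'E'
from ov import *
s,KS,_=snap('scene','s8',(220,120,380,280),3.7)
s,KS,_=snap('top','t8',(180,115,310,275),3.7)
s,KS,_=snap('wrist','w8')
E
```

```text
time: 11.38
tool_pos: [541.8, 20.9, 127.7]
tcp_rot: [-2.982, 1.57, 1.547]
contact_force: [0.2, 4.2, -2.5]
grip_width: 29.9
t 11.38 pos [541.8  20.9 127.7] yaw -1.754 F [ 0.2  4.2 -2.5] w 29.9 j [-0.1   0.47  1.62  0.    1.05  0.08]
dx -0.03 dy -0.02 dz -9.93 spin -0.000
[[0.0, 0.983, -0.182], [0.0, -0.182, -0.983], [-1.0, -0.0, -0.0]]
```

View pics/s8.png

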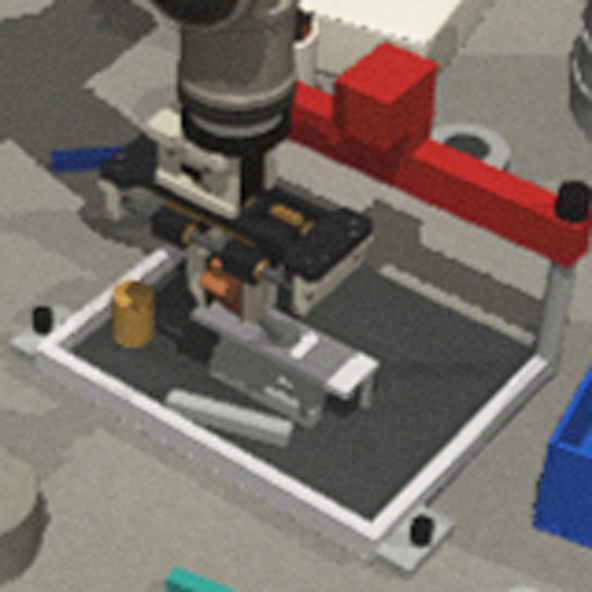

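View pics/w8.png

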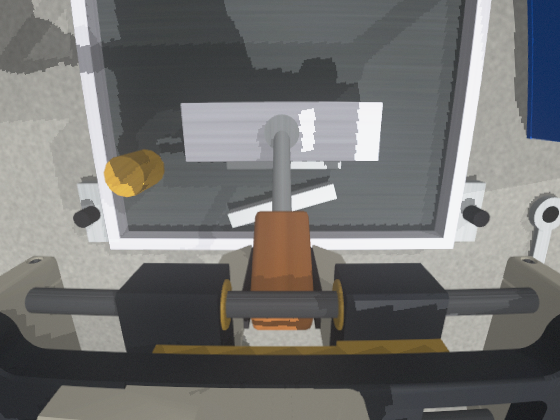

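```bash
python3 -m crank '[{"dx":0,"dy":0,"dz":0.3,"spin":0},{"dx":0,"dy":0,"dz":0.7,"spin":0},{"dx":0,"dy":0,"dz":1.2,"spin":0},{"dx":0,"dy":0,"dz":1.7,"spin":0},{"dx":0,"dy":0,"dz":2.2,"spin":0},{"dx":0,"dy":0,"dz":2.7,"spin":0},{"dx":0,"dy":0,"dz":3.2,"spin":0},{"dx":0,"dy":0,"dz":3.6,"spin":0},{"dx":0,"dy":0,"dz":4,"spin":0},{"dx":0,"dy":0,"dz":4.3,"spin":0},{"dx":0,"dy":0,"dz":4.6,"spin":0}]';python3 -m crank '[{"dx":0,"dy":0,"dz":0.1,"spin":0},{"dx":0,"dy":0,"dz":0.15,"spin":0}]'; python3 go.py 559.7 118.6 128 -1.754
python3 - <<'E'
from ov import *
s,KS,_=snap('scene','s9',(220,120,380,280),3.7)
s,KS,_=snap('wrist','w9')
E
```

```text
time: 12.45
tool_pos: [533.3, -24.3, 127.6]
tcp_rot: [-1.742, 1.57, 2.787]
contact_force: [0.3, 4.2, -5.4]
grip_width: 29.9
time: 12.62
tool_pos: [533.1, -25.6, 127.6]
tcp_rot: [-1.746, 1.57, 2.783]
contact_force: [0.8, 2.7, -5.8]
grip_width: 29.9
t 12.62 pos [533.1 -25.6 127.6] yaw -1.754 F [ 0.8  2.7 -5.8] w 29.9 j [-0.19  0.46  1.64  0.    1.04 -0.01]
dx -0.04 dy -0.01 dz -14.67 spin 0.000
[[-0.0, 0.983, -0.182], [0.0, -0.182, -0.983], [-1.0, -0.0, -0.0]]
```

View pics/s9.png

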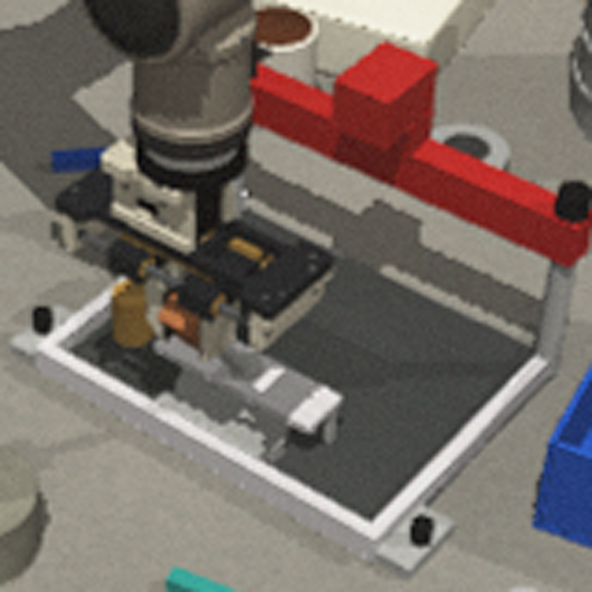

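View pics/w9.png

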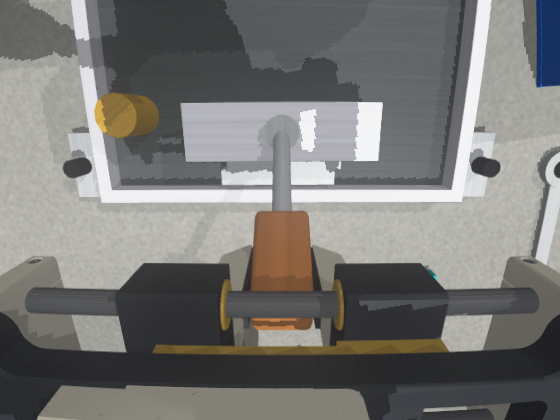

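```bash
for i in 1; do python3 -m crank '[{"dx":0,"dy":0,"dz":0.1,"spin":0},{"dx":0,"dy":0,"dz":0.2,"spin":0}]'; done; python3 -m crank '[{"dx":0,"dy":0,"dz":0.1,"spin":0},{"dx":0,"dy":0,"dz":0.1,"spin":0}]'
```

```text
time: 12.88
tool_pos: [532.9, -27.3, 127.7]
tcp_rot: [-2.753, 1.571, 1.777]
contact_force: [0.4, 2.5, -5.6]
grip_width: 29.5
time: 13.05
tool_pos: [532.7, -28.5, 127.7]
tcp_rot: [-2.953, 1.571, 1.576]
contact_force: [0.9, 2.5, -4.3]
grip_width: 30.0
```

```bash
python3 -m crank '[{"dx":0,"dy":0,"dz":0.1,"spin":0},{"dx":0,"dy":0,"dz":0.1,"spin":0}]'; python3 -m crank '[{"dx":0,"dy":0,"dz":0.1,"spin":0},{"dx":0,"dy":0,"dz":0.1,"spin":0}]';python3 -m crank '[{"dx":0,"dy":0,"dz":0.1,"spin":0},{"dx":0,"dy":0,"dz":0.1,"spin":0}]'
python3 - <<'E'
from ov import *
s,KS,_=snap('wrist','w10',(200,90,400,220),4)
E
```

```text
time: 13.22
tool_pos: [532.5, -29.3, 127.7]
tcp_rot: [-3.125, 1.57, 1.404]
contact_force: [0.8, 3.6, -5.3]
grip_width: 30.1
time: 13.38
tool_pos: [532.4, -29.8, 127.5]
tcp_rot: [-3.093, 1.569, 1.436]
contact_force: [0.1, 5.6, -6.6]
grip_width: 29.8
time: 13.55
tool_pos: [532.3, -30.5, 127.5]
tcp_rot: [-3.076, 1.569, 1.453]
contact_force: [1.1, 6.3, -7.4]
grip_width: 30.0
```

View pics/w10.png

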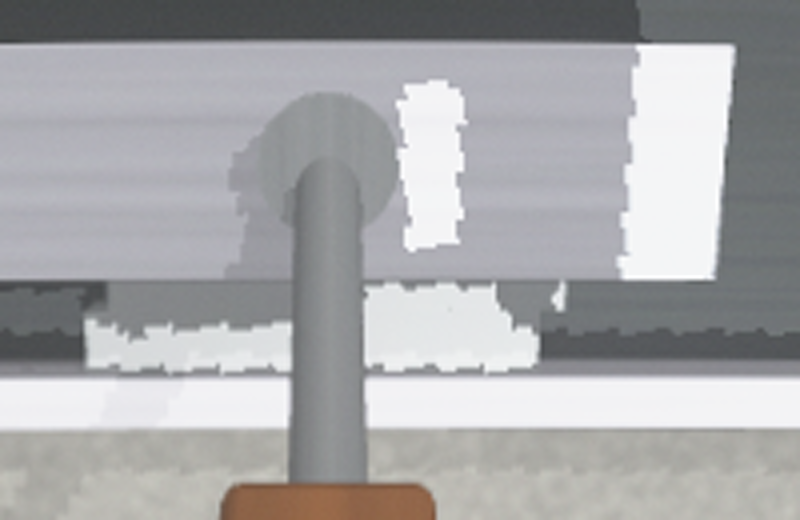

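```bash
python3 -m crank '[{"dx":0,"dy":0,"dz":0.15,"spin":0},{"dx":0,"dy":0,"dz":0.15,"spin":0}]'; python3 -m crank '[{"dx":0,"dy":0,"dz":0.15,"spin":0},{"dx":0,"dy":0,"dz":0.15,"spin":0},{"dx":0,"dy":0,"dz":0.15,"spin":0}]'
python3 - <<'E'
from ov import *
s,KS,_=snap('wrist','w11',(200,90,400,220),4)
E
```

```text
time: 13.77
tool_pos: [532.0, -32.0, 127.4]
tcp_rot: [-3.009, 1.569, 1.521]
contact_force: [1.2, 5.9, -7.0]
grip_width: 30.0
time: 14.02
tool_pos: [531.7, -33.4, 127.5]
tcp_rot: [-3.005, 1.569, 1.524]
contact_force: [1.4, 6.5, -6.1]
grip_width: 29.9
```

View pics/w11.png

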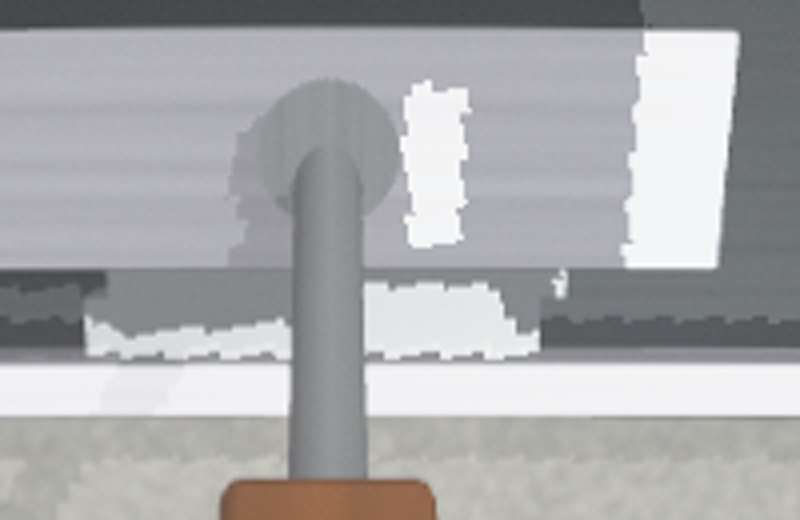

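```bash
python3 -m crank '[{"dx":0,"dy":0,"dz":-0.3,"spin":0},{"dx":0,"dy":0,"dz":-0.9,"spin":0},{"dx":0,"dy":0,"dz":-1.5,"spin":0},{"dx":-1,"dy":0,"dz":-1.8,"spin":0},{"dx":-2.5,"dy":0,"dz":-2,"spin":0},{"dx":-4.5,"dy":0,"dz":-2,"spin":0},{"dx":-6.5,"dy":0,"dz":-2,"spin":0},{"dx":-8.5,"dy":0,"dz":-2.5,"spin":0},{"dx":-9.5,"dy":0,"dz":-4,"spin":0},{"dx":-9.5,"dy":0,"dz":-6,"spin":0},{"dx":-9.5,"dy":0,"dz":-8,"spin":0},{"dx":-9.5,"dy":0,"dz":-9,"spin":0},{"dx":-9.5,"dy":0,"dz":-9,"spin":0},{"dx":-9.5,"dy":0,"dz":-9,"spin":0}]'
python3 - <<'E'
from ov import *
s,KS,_=snap('scene','s12',(220,120,380,280),3.7)
s,KS,_=snap('wrist','w12')
s,KS,_=snap('top','t12',(180,115,310,275),3.7)
E
```

```text
time: 15.23
tool_pos: [547.8, 54.2, 222.9]
tcp_rot: [0.002, 1.57, -1.751]
contact_force: [0.6, -0.1, -3.5]
grip_width: 29.9
```

View pics/s12.png

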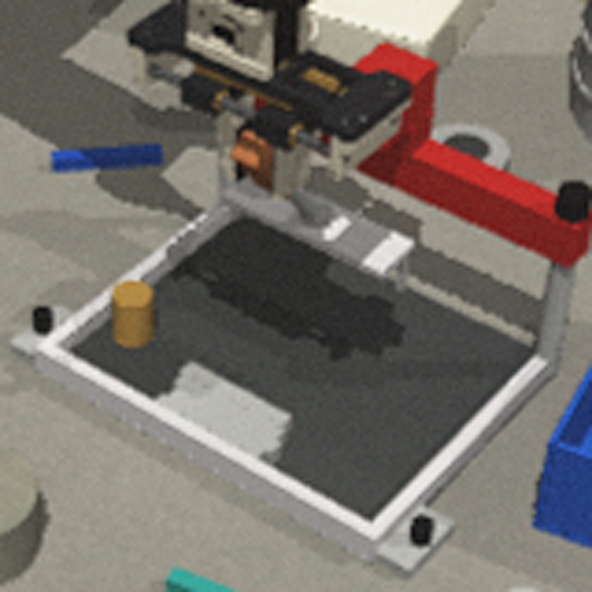

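View pics/w12.png

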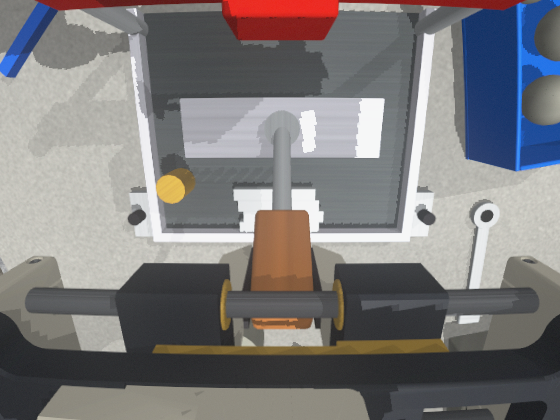

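View pics/t12.png

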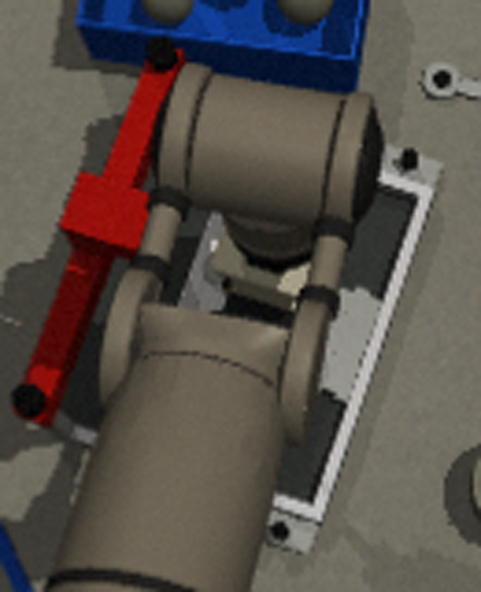

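Run:
```python
from ov import *
o=sensors.get_obs();c=capture('wrist');K=cam(c,o)
Bi=np.linalg.inv(frame((560,109),1.388))
f=c['frame'];cv2.imwrite('pics/w13.png',cv2.resize(f[160:250,190:370],None,fx=4.4,fy=4.4,interpolation=2))
g=cv2.cvtColor(f,cv2.COLOR_BGR2GRAY).astype(int)
for u in(240,248,300,306,310): print(u,[(v,g[v,u]) for v in range(180,246,2)])
for uv in((240,188),(310,190),(240,234),(310,234)): print(uv,(plane(K,[uv],22)@Bi[:3,:3].T+Bi[:3,3]).round(1))
```

```text
240 [(180, np.int64(115)), (182, np.int64(97)), (184, np.int64(80)), (186, np.int64(94)), (188, np.int64(142)), (190, np.int64(229)), (192, np.int64(230)), (194, np.int64(230)), (196, np.int64(229)), (198, np.int64(230)), (200, np.int64(230)), (202, np.int64(230)), (204, np.int64(230)), (206, np.int64(229)), (208, np.int64(230)), (210, np.int64(223)), (212, np.int64(113)), (214, np.int64(84)), (216, np.int64(83)), (218, np.int64(86)), (220, np.int64(110)), (222, np.int64(225)), (224, np.int64(234)), (226, np.int64(234)), (228, np.int64(233)), (230, np.int64(233)), (232, np.int64(151)), (234, np.int64(245)), (236, np.int64(246)), (238, np.int64(245)), (240, np.int64(246)), (242, np.int64(195)), (244, np.int64(183))]
248 [(180, np.int64(108)), (182, np.int64(99)), (184, np.int64(81)), (186, np.int64(94)), (188, np.int64(142)), (190, np.int64(230)), (192, np.int64(230)), (194, np.int64(231)), (196, np.int64(231)), (198, np.int64(231)), (200, np.int64(230)), (202, np.int64(231)), (204, np.int64(232)), (206, np.int64(231)), (208, np.int64(231)), (210, np.int64(232)), (212, np.int64(232)),
[... 1978 characters left out ...]
int64(245)), (196, np.int64(245)), (198, np.int64(245)), (200, np.int64(240)), (202, np.int64(245)), (204, np.int64(245)), (206, np.int64(245)), (208, np.int64(245)), (210, np.int64(245)), (212, np.int64(245)), (214, np.int64(245)), (216, np.int64(245)), (218, np.int64(245)), (220, np.int64(245)), (222, np.int64(245)), (224, np.int64(244)), (226, np.int64(244)), (228, np.int64(244)), (230, np.int64(244)), (232, np.int64(155)), (234, np.int64(244)), (236, np.int64(233)), (238, np.int64(196)), (240, np.int64(197)), (242, np.int64(130)), (244, np.int64(124))]
(240, 188) [[-61.7  52.8  22. ]]
(310, 190) [[-64.3 -32.5  22. ]]
(240, 234) [[-122.1   55.3   22. ]]
(310, 234) [[-122.1  -34.2   22. ]]
```

View pics/w13.png

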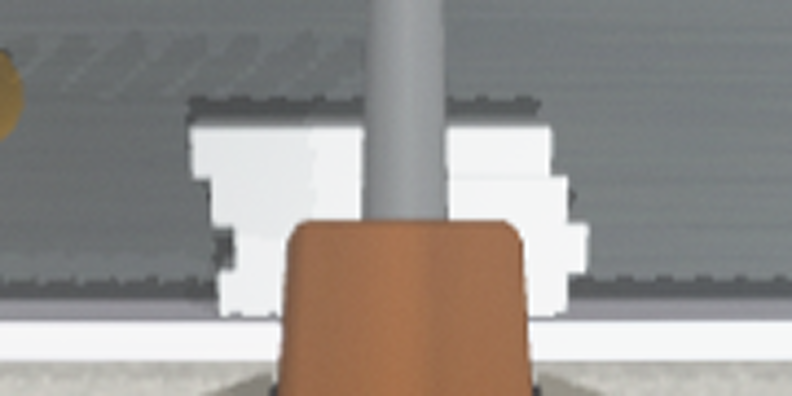

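The wrist crop shows the four bars as one flush block: back edge at row 188–190, front edge on the wall at row 232. I'll measure how far the rake has tilted in the grip before returning it.

Run:
```python
from ov import *
o=sensors.get_obs();c=capture('wrist');mt=c['mount']
K=dict(f=210/np.tan(np.radians(c['vfov'])/2),cx=c['cx'],cy=c['cy'],k=c['k1'],V=np.linalg.inv(mt)) # tool frame
cv2.imwrite('pics/w14_raw.png',c['frame'])
# rake in tool frame: tool x=-z_r, tool y=-y_r, tool z=-x_r ; TCP at rake (-80,0,118)
def P(x,y,z,th):
    # rotate about grasp point (-80,137) by th: bottom toward +x
    dx,dz=x+80,z-137; X=np.cos(th)*dx-np.sin(th)*dz; Z=np.sin(th)*dx+np.cos(th)*dz
    return [-(Z+19),-y,-X]
for th in(0,.02,.04,.06):
    print(th,proj(K,[P(10,75,42,th),P(10,-75,42,th),P(-34,-75,42,th),P(-34,75,42,th)]).round(1).tolist())
for n in('pics/w4.png','pics/w5.png','pics/w14_raw.png'):
    g=cv2.GaussianBlur(cv2.cvtColor(cv2.imread(n),cv2.COLOR_BGR2GRAY).astype(np.float32),(3,3),0)
    for u in(200,370):
        d=np.gradient(g[:,u]);a=90+np.argmax(d[90:112]);b=150+np.argmax(abs(d[150:170]));print(n,u,a,b)
```

```text
0 [[180.6, 103.4], [383.2, 103.5], [378.1, 162.6], [185.6, 162.5]]
0.02 [[179.6, 100.6], [384.2, 100.7], [378.7, 160.3], [185.0, 160.2]]
0.04 [[178.6, 97.9], [385.3, 98.0], [379.3, 158.1], [184.4, 158.0]]
0.06 [[177.5, 95.1], [386.4, 95.2], [379.9, 155.9], [183.8, 155.8]]
pics/w4.png 200 103 161
pics/w4.png 370 102 160
pics/w5.png 200 102 161
pics/w5.png 370 102 161
pics/w14_raw.png 200 98 157
pics/w14_raw.png 370 98 157
```

```bash
python3 go.py 515.7 -361.2 215 -2.288
```

```text
t 15.48 pos [547.9  53.3 222.7] yaw -1.755 F [ 0.3  0.7 -3.7] w 29.6 j [-0.04  0.39  1.46 -0.    1.29  0.14]
dx 0.78 dy 4.42 dz 41.34 spin 0.533
[[-0.0, 0.983, -0.183], [-0.0, -0.183, -0.983], [-1.0, -0.0, 0.0]]
```

```bash
python3 -m crank '[{"dx":0,"dy":0,"dz":0.6,"spin":0.01},{"dx":0,"dy":0.1,"dz":1.8,"spin":0.03},{"dx":0,"dy":0.3,"dz":3.6,"spin":0.05},{"dx":0,"dy":0.6,"dz":6,"spin":0.08},{"dx":0,"dy":1,"dz":9,"spin":0.12},{"dx":0,"dy":1.4,"dz":12.2,"spin":0.16},{"dx":0,"dy":1.7,"dz":15.4,"spin":0.2},{"dx":0,"dy":2,"dz":18.6,"spin":0.24},{"dx":0,"dy":2.3,"dz":21.8,"spin":0.28},{"dx":0,"dy":2.7,"dz":25,"spin":0.32},{"dx":0,"dy":3,"dz":28.2,"spin":0.36},{"dx":0,"dy":3.3,"dz":31.4,"spin":0.4},{"dx":0,"dy":3.6,"dz":34.4,"spin":0.44},{"dx":0,"dy":3.9,"dz":37,"spin":0.48},{"dx":0,"dy":4.2,"dz":39.2,"spin":0.51},{"dx":0,"dy":4.4,"dz":40.7,"spin":0.533},{"dx":0,"dy":4.4,"dz":41.3,"spin":0.533},{"dx":0,"dy":4.4,"dz":41.3,"spin":0.533},{"dx":0,"dy":4.4,"dz":41.3,"spin":0.533},{"dx":0,"dy":4.4,"dz":41.3,"spin":0.533}]';python3 go.py 515.7 -361.2 180 -2.288
python3 - <<'E'
from ov import *
s,KS,_=snap('wrist','w15')
E
```

```text
time: 17.15
tool_pos: [516.0, -359.0, 222.7]
tcp_rot: [-2.24, 1.57, 1.757]
contact_force: [0.5, -0.5, -3.1]
grip_width: 30.1
t 17.15 pos [ 516.  -359.   222.7] yaw -2.286 F [ 0.5 -0.5 -3.1] w 30.1 j [-0.73  0.54  1.22  0.    1.38 -0.01]
dx 4.27 dy 0.12 dz 0.19 spin 0.002
[[-0.0, 0.755, -0.656], [0.001, -0.656, -0.755], [-1.0, -0.001, -0.0]]
```

View pics/w15.png

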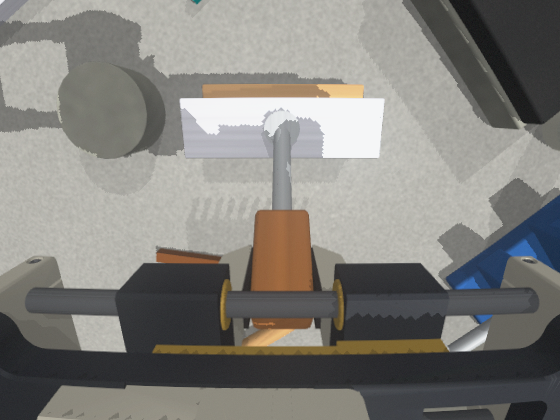

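```bash
python3 -m crank '[{"dx":0.7,"dy":0.1,"dz":0.1,"spin":0.001},{"dx":1.9,"dy":0.1,"dz":0.1,"spin":0.001},{"dx":3.1,"dy":0.1,"dz":0.1,"spin":0.001},{"dx":4,"dy":0.1,"dz":0.1,"spin":0.001},{"dx":4.3,"dy":0.1,"dz":0.1,"spin":0.001},{"dx":4.3,"dy":0.1,"dz":0.1,"spin":0.001},{"dx":4.3,"dy":0.1,"dz":0.1,"spin":0.001},{"dx":4.3,"dy":0.1,"dz":0.1,"spin":0.001}]';python3 go.py 515.7 -361.2 140 -2.288
```

```text
time: 17.87
tool_pos: [516.6, -361.6, 180.5]
tcp_rot: [1.632, 1.569, -0.655]
contact_force: [-0.1, -0.2, -3.8]
grip_width: 30.1
t 17.87 pos [ 516.6 -361.6  180.5] yaw -2.288 F [-0.1 -0.2 -3.8] w 30.1 j [-0.73  0.57  1.28  0.    1.29 -0.02]
dx 4.05 dy -0.10 dz 0.03 spin 0.000
[[0.001, 0.754, -0.657], [-0.001, -0.657, -0.754], [-1.0, 0.001, -0.0]]
```

```bash
python3 -m crank '[{"dx":0.5,"dy":-0.1,"dz":0,"spin":0},{"dx":1.3,"dy":-0.1,"dz":0,"spin":0},{"dx":2.1,"dy":-0.1,"dz":0,"spin":0},{"dx":2.9,"dy":-0.1,"dz":0,"spin":0},{"dx":3.6,"dy":-0.1,"dz":0,"spin":0},{"dx":4,"dy":-0.1,"dz":0,"spin":0},{"dx":4,"dy":-0.1,"dz":0,"spin":0},{"dx":4,"dy":-0.1,"dz":0,"spin":0}]';python3 go.py 515.7 -361.2 127.5 -2.288
python3 - <<'E'
from ov import *
snap('wrist','w16');snap('scene','s16',(150,230,290,360),4.5)
E
```

```text
time: 18.53
tool_pos: [515.4, -360.7, 139.4]
tcp_rot: [-1.747, 1.57, 2.249]
contact_force: [0.4, -0.0, -3.1]
grip_width: 30.1
t 18.53 pos [ 515.4 -360.7  139.4] yaw -2.288 F [ 0.4 -0.  -3.1] w 30.1 j [-0.73  0.61  1.34  0.    1.2  -0.02]
dx 1.19 dy 0.06 dz 0.02 spin 0.000
[[-0.0, 0.754, -0.657], [0.0, -0.657, -0.754], [-1.0, -0.001, -0.0]]
```

View pics/w16.png

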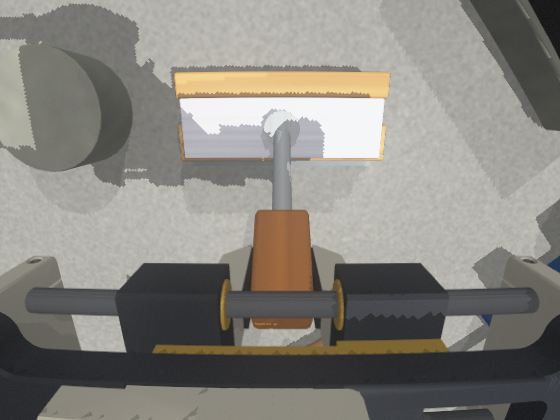

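View pics/s16.png

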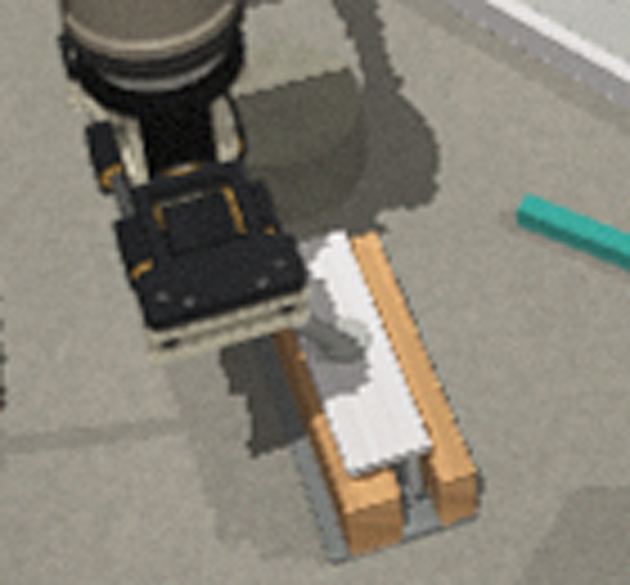

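```bash
python3 -m crank '[{"dx":0.3,"dy":0,"dz":0,"spin":0},{"dx":0.6,"dy":0,"dz":0,"spin":0},{"dx":0.9,"dy":0,"dz":0,"spin":0},{"dx":1,"dy":0,"dz":0,"spin":0},{"dx":1,"dy":0,"dz":0,"spin":0}]';python3 -m crank '[{"dx":0.1,"dy":0,"dz":0,"spin":0},{"dx":0.1,"dy":0,"dz":0,"spin":0}]';python3 -m crank '[{"dx":0.07,"dy":0,"dz":0,"spin":0},{"dx":0.07,"dy":0,"dz":0,"spin":0}]'; python3 -m crank '[{"dx":0.05,"dy":0,"dz":0,"spin":0},{"dx":0.05,"dy":0,"dz":0,"spin":0}]'
```

```text
time: 19.05
tool_pos: [515.2, -360.5, 129.2]
tcp_rot: [-1.65, 1.57, 2.346]
contact_force: [0.5, 0.5, -3.4]
grip_width: 29.9
time: 19.22
tool_pos: [515.5, -360.7, 128.6]
tcp_rot: [-2.988, 1.571, 1.007]
contact_force: [-0.3, 0.1, -3.6]
grip_width: 29.7
time: 19.38
tool_pos: [515.4, -360.7, 127.9]
tcp_rot: [-3.012, 1.571, 0.983]
contact_force: [-0.2, -0.2, -3.3]
grip_width: 29.7
time: 19.55
tool_pos: [515.5, -360.8, 127.5]
tcp_rot: [2.012, 1.571, -0.276]
contact_force: [0.0, 0.2, -3.5]
grip_width: 30.1
```

```bash
for i in 1; do python3 -m crank '[{"dx":0.06,"dy":0,"dz":0,"spin":0},{"dx":0.06,"dy":0,"dz":0,"spin":0}]'; python3 -m crank '[{"dx":0.06,"dy":0,"dz":0,"spin":0},{"dx":0.06,"dy":0,"dz":0,"spin":0}]'; done
```

```text
time: 19.72
tool_pos: [515.5, -360.8, 127.4]
tcp_rot: [1.676, 1.57, -0.612]
contact_force: [-2.1, -0.1, 0.4]
grip_width: 29.7
time: 19.88
tool_pos: [515.4, -360.9, 127.4]
tcp_rot: [1.503, 1.57, -0.785]
contact_force: [-2.6, -0.3, 5.3]
grip_width: 30.0
```

```bash
python3 -m crank '[{"dx":-0.06,"dy":0,"dz":0,"spin":0},{"dx":-0.06,"dy":0,"dz":0,"spin":0},{"dx":-0.06,"dy":0,"dz":0,"spin":0},{"dx":-0.06,"dy":0,"dz":0,"spin":0},{"dx":-0.06,"dy":0,"dz":0,"spin":0},{"dx":-0.06,"dy":0,"dz":0,"spin":0},{"dx":-0.06,"dy":0,"dz":0,"spin":0},{"dx":-0.06,"dy":0,"dz":0,"spin":0},{"dx":-0.06,"dy":0,"dz":0,"spin":0},{"dx":-0.06,"dy":0,"dz":0,"spin":0},{"dx":-0.06,"dy":0,"dz":0,"spin":0},{"dx":-0.06,"dy":0,"dz":0,"spin":0}]' 85
python3 - <<'E'
from ov import *
snap('wrist','w17')
E
```

```text
time: 20.88
tool_pos: [515.5, -360.7, 126.9]
tcp_rot: [3.108, 1.571, 0.821]
contact_force: [0.3, -0.1, -0.6]
grip_width: 78.2
```

View pics/w17.png

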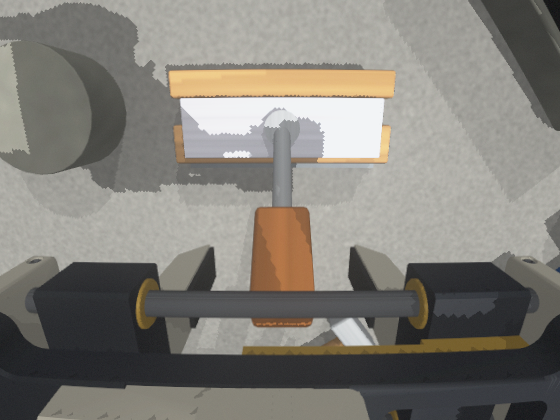

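Released, and the grip stands clear between the fingers. Next I'll retract straight up and move off so the other cameras can check.

```bash
python3 -m crank '[{"dx":-0.7,"dy":0,"dz":0,"spin":0},{"dx":-2,"dy":0,"dz":0,"spin":0},{"dx":-4,"dy":0,"dz":0,"spin":0},{"dx":-6.5,"dy":0,"dz":0,"spin":0},{"dx":-9,"dy":0,"dz":0,"spin":0},{"dx":-11.5,"dy":0,"dz":0,"spin":0},{"dx":-13.5,"dy":0,"dz":1,"spin":0},{"dx":-14,"dy":0,"dz":3,"spin":0},{"dx":-14,"dy":0,"dz":5.5,"spin":0},{"dx":-14,"dy":0,"dz":8,"spin":0},{"dx":-14,"dy":0,"dz":10.5,"spin":0},{"dx":-14,"dy":0,"dz":12,"spin":0},{"dx":-14,"dy":0,"dz":12,"spin":0},{"dx":-14,"dy":0,"dz":12,"spin":0}]' 100
python3 - <<'E'
from ov import *
s,KS,_=snap('scene','s20');t,K,_=snap('top','t20')
f=t['frame'];cv2.imwrite('pics/t20b.png',cv2.resize(f[115:275,180:310],None,fx=3.7,fy=3.7,interpolation=2))
T=frame((572.4,-298.9),.855,11)
for nm,img,k,roi,lo in(('top',f,K,(340,185,395,240),165),('scene',s['frame'],KS,(205,275,250,345),165)):
    h=cv2.cvtColor(img,cv2.COLOR_BGR2HSV);x0,y0,x1,y1=roi
    m=np.zeros(h.shape[:2],np.uint8);m[y0:y1,x0:x1]=((h[...,2]>lo)&(h[...,1]<40))[y0:y1,x0:x1]
    cs,_=cv2.findContours(m,cv2.RETR_EXTERNAL,cv2.CHAIN_APPROX_NONE);c=max(cs,key=cv2.contourArea)
    r=cv2.minAreaRect(plane(k,c[:,0,:],53)[:,:2].astype(np.float32));print(nm,cv2.contourArea(c),[np.round(q,2) for q in r])
for nm,img,k,roi in(('top',f,K,(370,205,405,235)),('scene',s['frame'],KS,(180,275,215,310))):
    h=cv2.cvtColor(img,cv2.COLOR_BGR2HSV);x0,y0,x1,y1=roi
    m=np.zeros(h.shape[:2],np.uint8);m[y0:y1,x0:x1]=cv2.inRange(h,(3,150,50),(16,255,255))[y0:y1,x0:x1]
    ys,xs=np.nonzero(m);print(nm,len(xs),xs.mean(),ys.mean(),xs.min(),xs.max(),ys.min(),ys.max())
E
```

```text
time: 22.1
tool_pos: [436.4, -451.4, 267.1]
tcp_rot: [2.95, 1.57, 0.661]
contact_force: [0.7, 0.0, -0.7]
grip_width: 91.7
top 423.0 [array([ 564.83, -308.69]), array([ 42.27, 148.09]), np.float64(48.98)]
scene 798.5 [array([ 563.87, -309.78]), array([ 44.63, 154.81]), np.float64(49.01)]
top 141 388.12056737588654 220.96453900709218 372 396 211 228
scene 329 196.5258358662614 292.5045592705167 184 209 282 303
```

View pics/s20.png

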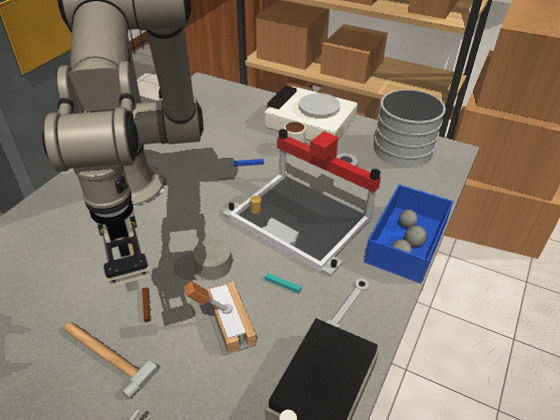

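View pics/t20.png

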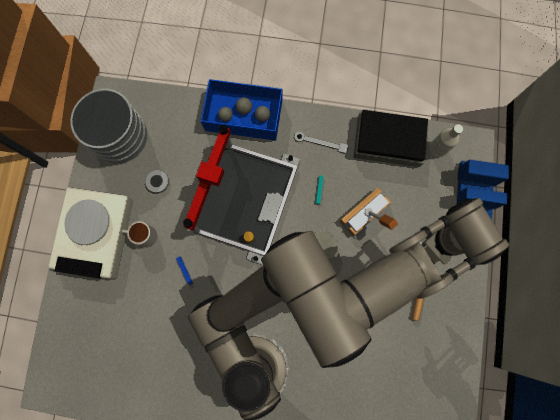

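View pics/t20b.png

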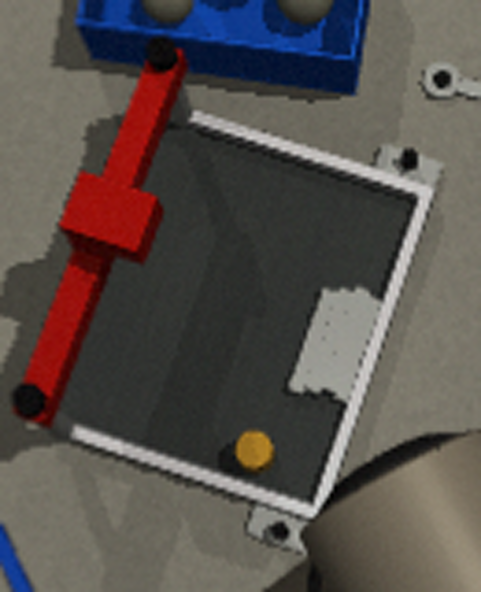

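The top view shows the bars in a flush block on the end wall around (271,207) and the weight unmoved at (249,237). The rake is back within about 1–1.5 mm of its starting pose, with the grip centroids within 0.3 px. I'm handing the job in.

```bash
python3 -m crank '[{"dx":0,"dy":0,"dz":0,"spin":0},{"dx":0,"dy":0,"dz":0,"spin":0},{"dx":0,"dy":0,"dz":0,"spin":0}]'; python3 -c "
from plant import bot;print(bot.close_job())"
```

```text
time: 22.45
tool_pos: [437.2, -450.5, 266.9]
tcp_rot: [-3.057, 1.571, 0.94]
contact_force: [-0.1, 0.2, -0.6]
grip_width: 91.7
the job is handed in; nothing more can be done
None
```

I took the rake from its rack and lowered it behind the last bar. One long pull, finished with a slow creep, combed all four bars to the end wall. I then set the rake back and retracted; the job was handed in at 22.5 s.

- **Bars:** the last pictures show the four bars flat and parallel in one flush block against the end wall. The block's back edge is at x of about -62 to -64 mm, and four bars side by side would give -64 mm. Their ends are staggered by a few mm.
- **Rake:** the plate's measured position is within 1.5 mm of where it started, and its angle is the same to within 0.3°. The final push tilted the rake about 0.035 rad in the grip. I allowed for this when placing it, and the cameras show no tilt left.
- **Forces and surroundings:** the highest force in any reading was about 10 N. The weight did not move, and I saw no contact with the beam. The other objects look unmoved in the pictures.
- **Disagreement between cameras:** my bed frame and the wrist camera differed by 2 to 3 mm, which is about the stated calibration error. It did not affect the result.

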